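Close the mixing pots with the lids that fit

TASK

Pull the stirring rod out of every mixing pot that has one and put it in the black rinse tub, and close all three pots. The lids look alike but each pot takes only one of them, so try the lids, turning clockwise, until every pot has one screwed fully home. Leave the tape, bracket, spanner and wood block where they are.

Things in the scene. Friction and masses are not known exactly. Their poses are not given: they have to be found in the camera images.
- pot_1: Grey screw-neck mixing pot bolted to the bench, 62 mm across, shoulder 60 mm up, neck 46 mm across (53 over the thread), rim 83 mm up; inner white cup, bore 24 mm, floor 8 mm up, tops out 76 to 86 mm up. Origin: centre of its underside, z up. Lid fully home: the lid's centre is 78 mm above this origin. The three pots look alike; each takes only one of the lids, which one varies.
- pot_2: Pot just like pot_1, same origin. Its thread (the same on all pots): right-handed, clockwise from above tightens, three starts, lead 30 mm a turn (4.8 mm/rad). The starts lie 0, 120 and 240 degrees about z from the pot's x axis; a small white pip on the shoulder marks the x axis.
- pot_3: Pot just like pot_1, same origin. A wrong lid on any pot either will not start (stops 8 to 10 mm above home) or binds 3 to 5 mm above home within about 0.3 rad past the start: turn it back and lift it off.
- lid_a_c (a point): Black screw lid, 64 mm across, 24 mm high, 50 g, lying open side down. Point: its centre, 12 mm above its lower edge, z up. Inside width 57 mm; three lugs inside, 4 mm above the lower edge, at 0, 120, 240 degrees about z from its x axis, which a white pip on top marks. All lids look alike from outside.
- lid_b_c (a point): Lid just like lid_a, same point. Set on a pot with a lug up to 120 degrees anticlockwise of a thread start, a lid's lugs rest on the thread; turned clockwise they go under the start where lid and pot x axes agree (modulo 120 degrees). Up-and-down play in the thread: 2 mm.
- lid_c_c (a point): Lid just like lid_a, same point. Resting on the thread just before the start (0 to 0.3 rad) the right lid stands 4 to 5.5 mm above home; it is home 0.8 to 1.2 rad past the start. 2 mm sideways play over the thread.
- rod_1_c (a point): Steel stirring rod, 135 mm long, upright in a pot (absent in some starts): foot disc 18 mm across and 8 mm thick, shaft 10 mm, wooden handle 14 mm across over the top 40 mm. Point: half-way along it (67.5 mm above its foot), z along the rod towards the handle. 50 g.
- rod_2_c (a point): Steel stirring rod, 135 mm long, upright in a pot (absent in some starts): foot disc 18 mm across and 8 mm thick, shaft 10 mm, wooden handle 14 mm across over the top 40 mm. Point: half-way along it (67.5 mm above its foot), z along the rod towards the handle. 50 g.
- rod_3_c (a point): Steel stirring rod, 135 mm long, upright in a pot (absent in some starts): foot disc 18 mm across and 8 mm thick, shaft 10 mm, wooden handle 14 mm across over the top 40 mm. Point: half-way along it (67.5 mm above its foot), z along the rod towards the handle. 50 g.
- tub: Black open rinse tub fixed to the bench, 100 mm (x) by 180 mm (y) outside, 70 mm high, walls and floor 4 mm. Origin: centre of its underside.
- balance: Grey bench balance, fixed, 150 mm (x) by 180 mm (y), 58 mm high with its round steel pan. Origin: centre of its underside. Not used.
- tape: Bystander: roll of paper tape lying flat, 48 mm across, 24 mm high. Origin: centre of its underside.
- bracket: Bystander: aluminium angle bracket, foot 60 mm (x) by 35 mm (y), upright flange 35 mm high at its +x end. Origin: centre of the foot's underside.
- spanner: Bystander: spanner 150 mm long lying flat along its x axis. Origin: about its middle, on the bench.
- wood_block: Bystander: wooden block 60 mm (x) by 90 mm (y) by 35 mm high. Origin: centre of its underside.

How it is judged:
At the end, for the whole second after the job is handed in: Every pot carries a level lid screwed fully home (its centre within 5 mm of the pot's axis and no more than 1.5 mm above the home height of 78 mm), and every rod that is present stands, leans or lies in the rinse tub (((horizontal distance between lid_a_c and pot_1 below 0.005 m and z of lid_a_c in the frame of pot_1 between 0.075 and 0.0795 m and angle between lid_a_c's own z axis and vertical below 0.08 rad) or (horizontal distance between lid_b_c and pot_1 below 0.005 m and z of lid_b_c in the frame of pot_1 between 0.075 and 0.0795 m and angle between lid_b_c's own z axis and vertical below 0.08 rad) or (horizontal distance between lid_c_c and pot_1 below 0.005 m and z of lid_c_c in the frame of pot_1 between 0.075 and 0.0795 m and angle between lid_c_c's own z axis and vertical below 0.08 rad)) and ((horizontal distance between lid_a_c and pot_2 below 0.005 m and z of lid_a_c in the frame of pot_2 between 0.075 and 0.0795 m and angle between lid_a_c's own z axis and vertical below 0.08 rad) or (horizontal distance between lid_b_c and pot_2 below 0.005 m and z of lid_b_c in the frame of pot_2 between 0.075 and 0.0795 m and angle between lid_b_c's own z axis and vertical below 0.08 rad) or (horizontal distance between lid_c_c and pot_2 below 0.005 m and z of lid_c_c in the frame of pot_2 between 0.075 and 0.0795 m and angle between lid_c_c's own z axis and vertical below 0.08 rad)) and ((horizontal distance between lid_a_c and pot_3 below 0.005 m and z of lid_a_c in the frame of pot_3 between 0.075 and 0.0795 m and angle between lid_a_c's own z axis and vertical below 0.08 rad) or (horizontal distance between lid_b_c and pot_3 below 0.005 m and z of lid_b_c in the frame of pot_3 between 0.075 and 0.0795 m and angle between lid_b_c's own z axis and vertical below 0.08 rad) or (horizontal distance between lid_c_c and pot_3 below 0.005 m and z of lid_c_c in the frame of pot_3 between 0.075 and 0.0795 m and angle between lid_c_c's own z axis and vertical below 0.08 rad)) and x of rod_1_c in the frame of tub between -0.05 and 0.05 m and y of rod_1_c in the frame of tub between -0.09 and 0.09 m and z of each of rod_1_c, rod_2_c, rod_3_c in the frame of tub below 0.095 m and x of rod_2_c in the frame of tub between -0.05 and 0.05 m and y of rod_2_c in the frame of tub between -0.09 and 0.09 m and x of rod_3_c in the frame of tub between -0.05 and 0.05 m and y of rod_3_c in the frame of tub between -0.09 and 0.09 m); the robot touches nothing.
It fails at once if the tape roll is pushed more than 40 mm (distance of tape from where it was at the start of the episode above 0.04 m).
It fails at once if the bracket is pushed more than 40 mm (distance of bracket from where it was at the start of the episode above 0.04 m).
It fails at once if the spanner is pushed more than 40 mm (distance of spanner from where it was at the start of the episode above 0.04 m).
It fails at once if the wood block is pushed more than 40 mm (distance of wood_block from where it was at the start of the episode above 0.04 m).
Of rod_1, rod_2, rod_3 only 1 to 3 are there at a start; the rules pass over those that are not, and their reading is None.
At some moment in a run one of lid_a, lid_b, lid_c may be knocked a few centimetres aside while the robot is not near it.
It also fails if it takes over 210 s, if anything falls off the work surface, if the arm or the gripper's body presses on something with over 40 N, if the wrist force passes 120 N, or if a joint passes its speed limit or range.

ROBOT

A 7-joint arm with a two-finger parallel gripper is mounted at the origin on the work surface. World frame = base frame: x ahead of the robot, y to its left, z up, the work surface at z = 0. Lengths are in m, angles in rad, forces in N, time in s.
With the tool pointing down it reaches from about 0.4 to 0.875 m from the base axis. Payload 6.5 kg.
Tool frame: the origin (TCP) lies between the finger pads; the fingertips stand arm.tip_extent ahead of it and the grasp point (between the pads) lies 2 mm behind it (arm.tip_extent is the distance from the TCP to the fingertips, in m); z points along the fingers, y is the line along which they close (so a half turn about z gives the same grasp; the last joint's range is limited). The gripper opens to 85 mm and grips with 20 to 120 N. Pads are 22 mm wide; open, the fingers measure 114 mm over their backs; the gripper's body (76 mm by 85 mm) begins 54 mm behind the grasp point. The pads swing forward as they close: fully open they stand 13 mm farther back than shut.
Start: joints at [-0.066, 0.536, -0.004, 1.538, 0.003, 1.067, -0.071], TCP at [0.65, -0, 0.215] pointing down, gripper open.
Joint ranges: [-2.7, 2.7], [-0.37, 2.16], [-1.27, 1.26], [0.24, 2.4], [-1.31, 4.45], [0.19, 1.91], [-2.76, 2.76]. Speed limits (rad/s): [2.39, 2.39, 3.14, 3.14, 3.14, 3.14, 3.14].

INTERFACE

Orientations are given as a unit quaternion [w, x, y, z].
In Python, from plant import sensors, cams, order, arm gives the robot as it stands.
- The arm moves only by the tool servo_tool, never from a script. Its arguments are lists of equal length, an entry for each row: "hand": the closure, from -1 (fully open) to 1 (shut); "xyz": the shift along the tool's x, y, z each as a share of 40 cm, from -1 to 1, a list of three; "spin": the turn about the tool's z as a share of 30 degrees, from -1 to 1. A call has 1 to 8 rows; each row shifts and turns the commanded pose from where the row before left it, along the tool's axes as they then stand; what a row does not reach is not made up. A row lasts 1/10 s, in which the tool goes at most 50 mm and 8.59 degrees, less where a joint would pass 70% of its speed; a pose out of reach is approached as far as the arm can. A call with a number of a shift or a turn outside -1 to 1 is refused whole. A call with a gripper value outside its range is refused whole. The fingers move at their own pace and stop on an object; "force" is the grip in N (left out, the last holds). Time passes only in rows, so rows that do not move let the fingers close. It gives the time, the measured TCP pose, the force, the opening and the grip force at its end, in the units of the state.
- sensors.sense(): the state, without advancing time (a new reading comes with each control period).
- cams.get_image(name): name is "scene" or "side" or "wrist"; returns the picture (384x512x3 uint8, red, green, blue); there is no depth.
- cams.camera_model(name): a dict with "fx", "fy", "cx", "cy" (pixels), "rvec" (rotation vector, rad) and "tvec" (3), from world to camera coordinates, as OpenCV has them. Camera axes: x right, y down, z forward; pixel columns grow to the right and rows downward; lengths in m; the calibration is good to about 2 mm. A picture is of the moment at which its call begins: read the wrist's pose just before it. camera_model takes no time and is no camera call; for the wrist camera it gives the pose at the moment of the call.
- order.hand_in(): hands the job in; it is judged then, once.
The state is a dict: "clock": time; "joint_positions": joint angles; "qvel": joint speeds; "joint_torque": joint torques, N m; "tool_pos": TCP position; "tcp_rot": TCP orientation; "contact_force": force on the tool from outside, world axes, zero at the start; "wrist_torque": the same for the moment, N m; "gripper_width": finger opening in m; "gripper_force": force on a finger pad.
Only numpy, scipy, OpenCV 4.12 (cv2) and the standard library are available. Lean on these libraries where they do the work, as an engineer would, in place of code of your own. Each camera call takes 0.05 s, during which the arm holds its last target. There are 200 camera calls.

## Working session

There is one attempt and no reset: what is moved stays moved. The work goes in short steps, Python scripts to look and compute and a tool call to move; the robot and the scene stay as the last step left them, time stands still between calls to the robot, and variables do not carry over. Pictures are saved under pics/ and viewed, at most 14 in all, crops included, and the job is handed in when it is done.

Besides the shell and the picture viewer there is one more tool, called after ">>>" as name([rows], argument=value, ...), one row to a line, values as JSON. servo_tool: Moves the arm, as the interface text tells. Shift numbers are shares of 40 cm and turn numbers shares of 30 degrees, none past 1 either way. Its arguments: {"type":"object","properties":{"hand":{"type":"array"},"xyz":{"type":"array"},"spin":{"type":"array"},"force":{"type":"number"}},"required":["hand","xyz","spin"]}

```bash
mkdir -p pics; ls; cat > h.py <<'E'
import numpy as np, cv2
from plant import sensors, cams, order, arm
def snap(n,f):
    im=cams.get_image(n); cv2.imwrite('pics/'+f,cv2.cvtColor(im,cv2.COLOR_RGB2BGR)); return im
def ray(m,u,v):
    R=cv2.Rodrigues(np.array(m['rvec'],float))[0]; t=np.array(m['tvec'],float).ravel()
    d=R.T@np.array([(u-m['cx'])/m['fx'],(v-m['cy'])/m['fy'],1.]); return -R.T@t,d
def plane(m,u,v,z):
    o,d=ray(m,u,v); return o+d*(z-o[2])/d[2]
def proj(m,p):
    return cv2.projectPoints(np.array(p,float).reshape(-1,3),np.array(m['rvec'],float),np.array(m['tvec'],float),np.array([[m['fx'],0,m['cx']],[0,m['fy'],m['cy']],[0,0,1.]]),None)[0].reshape(-1,2)
E
python3 - <<'E'
from h import *
a=snap('scene','s0.png');b=snap('side','d0.png');c=snap('wrist','w0.png')
print(sensors.sense(),arm.tip_extent)
for n in ('scene','side','wrist'): m=cams.camera_model(n);print(n,m,ray(m,256,192))
E
```

```text
pics
{'clock': 0.15, 'joint_positions': array([-0.06621519,  0.53699963, -0.00444715,  1.53865172,  0.00260238,
        1.06731775, -0.07119241]), 'qvel': array([-3.46088530e-03, -2.91849648e-04,  3.13275208e-04, -5.41238303e-03,
       -2.77438743e-04,  3.15585943e-05, -9.42633110e-04]), 'joint_torque': array([ 1.61238928e-03, -5.83780539e+01,  1.04997531e+00, -2.59348226e+01,
        1.25170653e-02,  6.47799578e-03, -7.88314480e-06]), 'tool_pos': array([6.49479386e-01, 3.45249595e-06, 2.14207273e-01]), 'tcp_rot': array([-4.47843405e-04,  7.07070305e-01,  7.07142923e-01, -5.18773245e-04]), 'contact_force': array([-0.93587782, -0.45733561, -0.27261937]), 'wrist_torque': array([-0.02630525,  0.01313045,  0.01518579]), 'gripper_force': 0.0, 'gripper_width': 0.0851351934499039} 0.017
scene {'fx': 495.8694691683233, 'fy': 495.8694691683233, 'cx': 254.08704398527044, 'cy': 182.67427142203636, 'rvec': array([ 2.16451803,  1.555273  , -0.45027779]), 'tvec': array([-0.18938265, -0.43895046,  1.51343477])} (array([ 1.1685655 , -0.17905097,  1.05897285]), array([-0.48204134,  0.15585357, -0.86238877]))
side {'fx': 436.6190645222417, 'fy': 436.6190645222417, 'cx': 261.65532807562505, 'cy': 187.3405678624973, 'rvec': array([ 0.85857796, -2.37535711,  1.2340254 ]), 'tvec': array([0.45133052, 0.25667709, 0.72850626])} (array([0.04749352, 0.63074502, 0.6326206 ]), array([ 0.54116287, -0.60960455, -0.5794883 ]))
wrist {'fx': 318.06729208926544, 'fy': 318.06729208926544, 'cx': 254.79964880315293, 'cy': 193.93749513833265, 'rvec': array([-2.82039087e+00, -1.00974386e-04,  3.89606646e-05]), 'tvec': array([-0.6494132 , -0.04099484,  0.38094334])} (array([0.64942219, 0.08141077, 0.37437818]), array([ 0.00375782, -0.30992694, -0.95077995]))
```

View pictures.

View pics/s0.png

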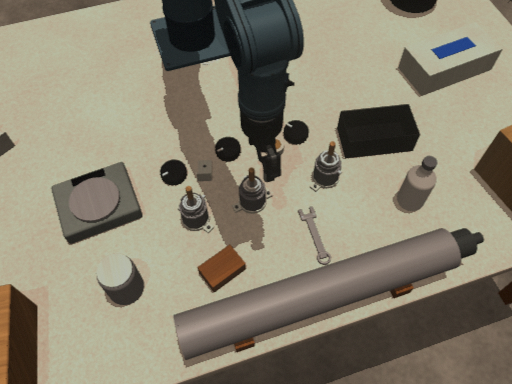

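View pics/d0.png

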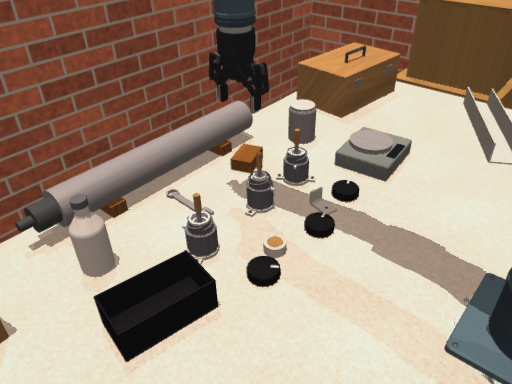

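View pics/w0.png

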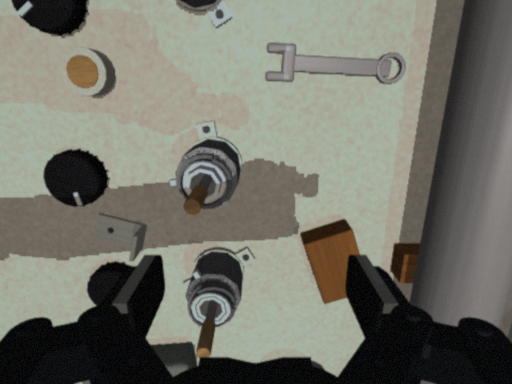

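```bash
python3 - <<'E'
from h import *
M={n:cams.camera_model(n) for n in('scene','side','wrist')}
f={'scene':'s0','side':'d0','wrist':'w0'}
for n in M:
    im=cv2.imread(f'pics/{f[n]}.png'); hsv=cv2.cvtColor(im,cv2.COLOR_BGR2HSV)
    k=cv2.inRange(hsv,(0,110,50),(22,255,255)) if n!='wrist' else cv2.inRange(hsv,(0,110,40),(22,255,255))
    c,_=cv2.findContours(k,cv2.RETR_EXTERNAL,cv2.CHAIN_APPROX_NONE)
    print(n,'brown')
    for q in c:
        a=cv2.contourArea(q)
        if 25<a<700:
            q=q[:,0]; t=q[q[:,1]<=q[:,1].min()+1].mean(0); b=q[q[:,1]>=q[:,1].max()-1].mean(0); print(a,t,b,plane(M[n],*t,.143).round(3),plane(M[n],*b,.143).round(3))
    k=cv2.inRange(im,(0,0,0),(38,38,38)); k=cv2.morphologyEx(k,cv2.MORPH_OPEN,np.ones((3,3)))
    c,_=cv2.findContours(k,cv2.RETR_EXTERNAL,cv2.CHAIN_APPROX_NONE)
    print('black')
    for q in c:
        a=cv2.contourArea(q)
        if 150<a<6000:
            x,y,w,h=cv2.boundingRect(q); u=x+w/2;v=y+h/2; print(a,(x,y,w,h),plane(M[n],u,v,.012).round(3))
for u,v in[(8,12)]:pass
m=M['scene']
print('tub rim scene',[plane(m,u,v,.07).round(3) for u,v in[(338,111),(412,105),(418,149),(347,156)]])
m=M['side']
print('tub rim side',[plane(m,u,v,.07).round(3) for u,v in[(98,297),(189,257),(216,295),(124,347)]])
E
```

```text
scene brown
114.5 [250.8 337.8] [236.75 349.25] [ 0.945 -0.12   0.143] [ 0.956 -0.151  0.143]
95.0 [407.88888889 284.55555556] [398.  293.2] [0.946 0.197 0.143] [0.955 0.171 0.143]
47.5 [188.  186.4] [190.5  198.25] [ 0.596 -0.148  0.143] [ 0.626 -0.15   0.143]
45.5 [251.  168.4] [251.5        179.66666667] [ 0.596 -0.005  0.143] [ 0.624 -0.013  0.143]
42.5 [332.  142.4] [330.5 153.5] [0.588 0.192 0.143] [0.615 0.177 0.143]
34.0 [276.5  139.75] [276.66666667 147.5       ] [0.54  0.075 0.143] [0.561 0.068 0.143]
black
419.0 (161, 161, 25, 24) [ 0.464 -0.168  0.012]
297.0 (259, 156, 21, 25) [0.529 0.064 0.012]
390.0 (216, 138, 24, 23) [ 0.439 -0.018  0.012]
380.0 (284, 121, 24, 23) [0.445 0.168 0.012]
3284.5 (338, 105, 81, 53) [0.512 0.375 0.012]
385.5 (392, 0, 44, 13) [0.101 0.697 0.012]
4403.5 (215, 0, 88, 152) [0.222 0.14  0.012]
2214.0 (163, 0, 52, 52) [-0.045  0.003  0.012]
side brown
76.0 [  0.         321.66666667] [3.33333333e-01 3.41333333e+02] [0.577 0.571 0.143] [0.545 0.585 0.143]
99.0 [274.5        237.33333333] [274.5 245.4] [0.394 0.196 0.143] [0.382 0.211 0.143]
64.5 [ 
[... 6934 characters left out ...]
.143] [ 0.602 -0.154  0.143]
611.5 [407.85185185 244.18518519] [405.93333333 281.86666667] [ 0.773 -0.038  0.143] [ 0.777 -0.074  0.143]
373.5 [199.         185.85714286] [192.         212.54545455] [0.607 0.011 0.143] [ 0.6   -0.011  0.143]
black
766.5 (198, 253, 43, 33) [ 0.603 -0.143  0.012]
2489.5 (45, 150, 62, 56) [ 0.438 -0.019  0.012]
196.5 (202, 141, 36, 22) [0.609 0.012 0.012]
1624.0 (24, 0, 62, 35) [0.447 0.149 0.012]
tub rim scene [array([0.455, 0.275, 0.07 ]), array([0.499, 0.463, 0.07 ]), array([0.628, 0.411, 0.07 ]), array([0.591, 0.24 , 0.07 ])]
tub rim side [array([0.58 , 0.434, 0.07 ]), array([0.534, 0.273, 0.07 ]), array([0.431, 0.306, 0.07 ]), array([0.466, 0.464, 0.07 ])]
```

>>> servo_tool([
  [0.097,-0.029,0],
  [0.097,-0.029,0],
  [0.097,-0.029,0],
  [0.097,-0.029,0],
  [0.097,-0.029,0],
  [0,0,0.075],
  [0,0,0.075],
  [0,0,0.075],
], hand=[-1,-1,-1,-1,-1,-1,-1,-1], spin=[0,0,0,0,0,0,0,0], force=40)

```text
clock: 0.95
tool_pos: [0.5917, 0.1944, 0.1238]
tcp_rot: [0.0, 0.707, 0.707, 0.0]
contact_force: [0.5, -0.5, -0.3]
gripper_width: 0.0854
gripper_force: 0.0
```

>>> servo_tool([
  [0,0,0],
  [0,0,0],
  [0,0,0],
  [0,0,0],
  [0,0,0],
  [0,0,0],
], hand=[1,1,1,1,1,1], spin=[0,0,0,0,0,0])

```text
clock: 1.55
tool_pos: [0.5939, 0.1946, 0.1271]
tcp_rot: [0.001, 0.707, 0.707, 0.002]
contact_force: [-0.5, 0.5, 4.8]
gripper_width: 0.0002
gripper_force: 2.0
```

```bash
python3 - <<'E'
from h import *
a=snap('side','d1.png');snap('scene','s1.png');c=snap('wrist','w1.png')
cv2.imwrite('pics/c1.png',np.hstack([cv2.resize(cv2.imread('pics/d1.png')[130:290,120:300],(400,356)),cv2.resize(cv2.imread('pics/w1.png'),(400,356))]))
E
```

```text
(no output)
```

View pics/c1.png

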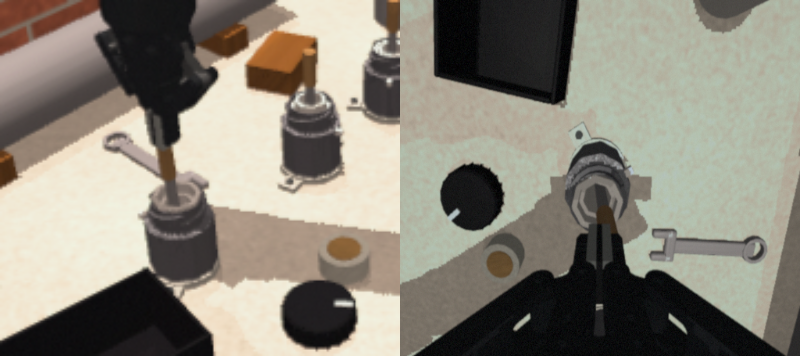

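>>> servo_tool([
  [0,0,0],
  [0,0,0],
  [0,0,0],
  [0,0,-0.1],
  [0,0,-0.12],
  [0,0,-0.1],
  [-0.1,0,0],
  [-0.1,0,0],
], hand=[-1,-1,-1,-1,-1,-1,-1,-1], spin=[0,0,0,0,0,0,0,0])

```text
clock: 2.5
tool_pos: [0.5926, 0.1145, 0.2546]
tcp_rot: [0.001, 0.706, 0.708, 0.002]
contact_force: [0.8, -0.8, -0.9]
gripper_width: 0.0853
gripper_force: 0.0
```

```bash
python3 - <<'E'
from h import *
ms={n:cams.camera_model(n) for n in('scene','side')}
snap('side','d2.png');snap('scene','s2.png');mw=cams.camera_model('wrist');snap('wrist','w2.png');print(mw,sensors.sense()['tool_pos'])
a=cv2.resize(cv2.imread('pics/d2.png')[180:260,170:230],None,fx=5,fy=5,interpolation=0)
b=cv2.resize(cv2.imread('pics/s2.png')[130:200,300:350],None,fx=6,fy=6,interpolation=0)[:400]
c=cv2.resize(cv2.imread('pics/w2.png')[:,100:400],(200,256))
w=np.zeros((400,800,3),np.uint8);w[:,:300]=a;w[:400,300:600]=b[:400];w[:256,600:]=c
cv2.imwrite('pics/c2.png',w)
E
```

```text
{'fx': 318.06729208926544, 'fy': 318.06729208926544, 'cx': 254.79964880315293, 'cy': 193.93749513833265, 'rvec': array([-2.81591460e+00,  1.33196692e-02, -7.42008393e-04]), 'tvec': array([-0.59204806,  0.05154294,  0.45216655])} [0.59227458 0.10986128 0.25310109]
```

View pics/c2.png

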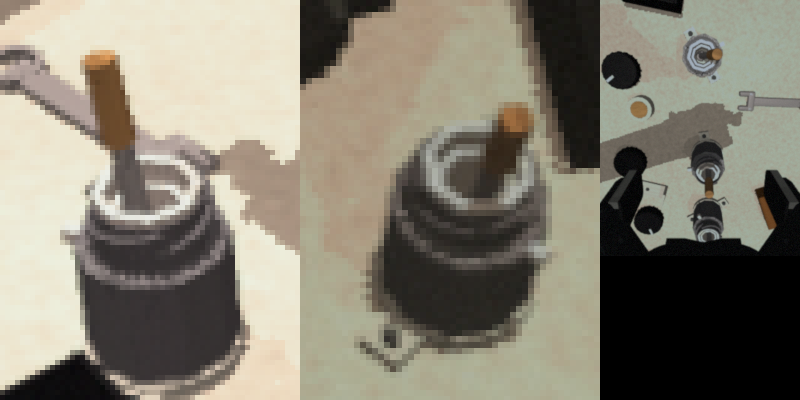

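```bash
cat >> h.py <<'E'
def tri(obs):
    A=np.zeros((3,3));b=np.zeros(3)
    for m,u,v in obs:
        o,d=ray(m,u,v);d/=np.linalg.norm(d);P=np.eye(3)-np.outer(d,d);A+=P;b+=P@o
    x=np.linalg.solve(A,b); return x,[np.linalg.norm(np.cross(x-ray(*k)[0],ray(*k)[1]/np.linalg.norm(ray(*k)[1]))) for k in obs]
E
python3 - <<'E'
from h import *
S,D,W=[cams.camera_model(n) for n in('scene','side','wrist')]
print('rod3',tri([(S,336.2,148.7),(D,190,191.6)]),tri([(S,336.2,148.7),(D,190,191.6),(W,275,81)]))
print('pot rim',tri([(S,300+176/6,130+165/6),(D,170+150/5,180+188/5)]))
# handles old: rod1, rod2
w=cv2.imread('pics/s2.png');d=cv2.imread('pics/d2.png')
a=cv2.resize(d[135:215,240:300],None,fx=5,fy=5,interpolation=0);b=cv2.resize(d[115:195,270:330],None,fx=5,fy=5,interpolation=0)
o=np.hstack([a,b]);e=cv2.resize(w[160:240,170:280],None,fx=5,fy=5,interpolation=0)[:400,:]
e=e[:,:550];e=cv2.resize(e,(200,145))
cv2.imwrite('pics/c3.png',np.hstack([a,b]))
cv2.imwrite('pics/c4.png',cv2.resize(w[155:235,170:280],None,fx=7,fy=7,interpolation=0))
E
```

```text
rod3 (array([0.60667219, 0.19448058, 0.14177642]), [np.float64(3.0712143222432e-05), np.float64(3.071214322248518e-05)]) (array([0.607592  , 0.19505144, 0.14192922]), [np.float64(0.0010515354603099925), np.float64(0.0010421775365772842), np.float64(0.0020455010046250693)])
pot rim (array([0.58938827, 0.19206071, 0.08408592]), [np.float64(0.00036812939603784436), np.float64(0.00036812939603776495)])
```

View pics/c4.png

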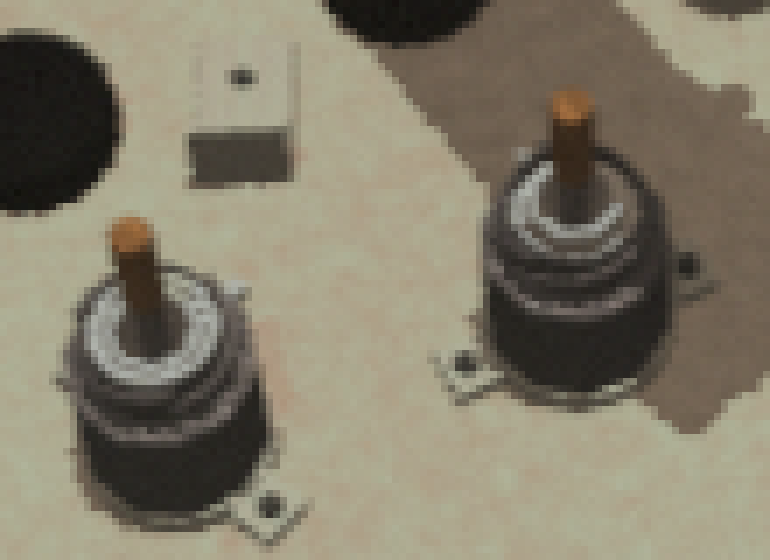

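View pics/c3.png

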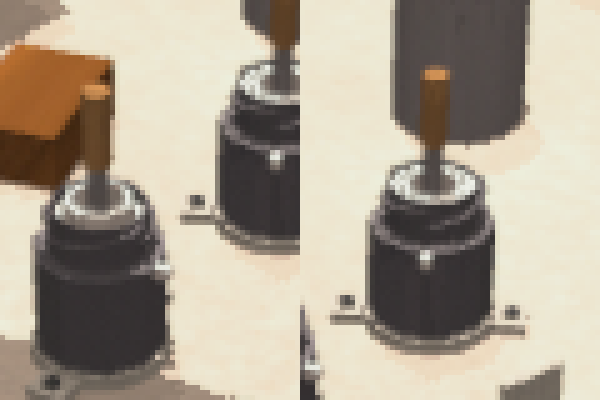

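```bash
python3 - <<'E'
from h import *
S,D=[cams.camera_model(n) for n in('scene','side')]
P={}
for n,s,d in[('R1',(188.7,187.1),(297,129.8)),('R2',(251.9,169.3),(259.4,153)),('p1',(191.1,201.4),(296.6,151.6)),('p2',(251.7,183.6),(260,175.6)),('p3',(329.3,157.5),(200,217.6)),
 ('k1',(203.9,196.3),(295.4,166.6)),('k2',(244.6,176.9),(272,188.6)),('k3',(340,171.7),(183.6,227.4))]:
    x,r=tri([(S,*s),(D,*d)]);P[n]=x;print(n,x.round(4),np.round(r[0],4))
for i in'123':
    v=P['k'+i]-P['p'+i];print('pot',i,'yaw',np.degrees(np.arctan2(v[1],v[0])),np.hypot(v[0],v[1]))
E
```

```text
R1 [ 0.5983 -0.1465  0.1418] 0.0009
R2 [ 0.5977 -0.0035  0.1417] 0.0002
p1 [ 0.5983 -0.1485  0.08  ] 0.0011
p2 [ 0.5977 -0.0045  0.0813] 0.0001
p3 [0.5894 0.192  0.0841] 0.0003
k1 [ 0.58   -0.1173  0.0573] 0.0007
k2 [ 0.5629 -0.009   0.0585] 0.0024
k3 [0.6195 0.2118 0.0556] 0.0007
pot 1 yaw 120.29392137668373 0.03622544204036155
pot 2 yaw -172.628109536632 0.03500666426928379
pot 3 yaw 33.34386753105277 0.03606012696672685
```

```bash
python3 - <<'E'
from h import *
D=cams.camera_model('side');S=cams.camera_model('scene')
for u,v,x in[(258,108,.60),(217,95,.70)]:
    o,d=ray(D,u,v);t=(0-o[1])/d[1];print((o+d*t).round(3))
print(proj(D,[[.65-.05,0,.197],[.70,0,.197],[.65,0,.214]]),proj(D,[[.594,.195,.127],[.594,.195,.110]]))
s=sensors.sense();print(s['joint_positions'],s['tool_pos'],s['gripper_width'])
a=cv2.imread('pics/d0.png')[0:130,190:290];b=cv2.imread('pics/w1.png')[150:300,180:330]
cv2.imwrite('pics/c5.png',np.hstack([cv2.resize(a,(400,520),interpolation=0),cv2.resize(b,(400,400),interpolation=0).copy() if 0 else cv2.copyMakeBorder(cv2.resize(b,(400,400),interpolation=0),0,120,0,0,cv2.BORDER_CONSTANT)]))
E
```

```text
[0.596 0.    0.252]
[0.716 0.    0.249]
[[257.03807323 131.01592022]
 [223.59754588 118.20252852]
 [239.52838465 117.40545412]] [[195.01817033 200.25672752]
 [195.88291384 207.1789508 ]]
[-0.24068993  0.41767642 -0.02496718  1.62909733  0.01350071  1.09517953
 -0.27565095] [0.59227458 0.10986128 0.25310109] 0.08582353504873094
```

View pics/c5.png

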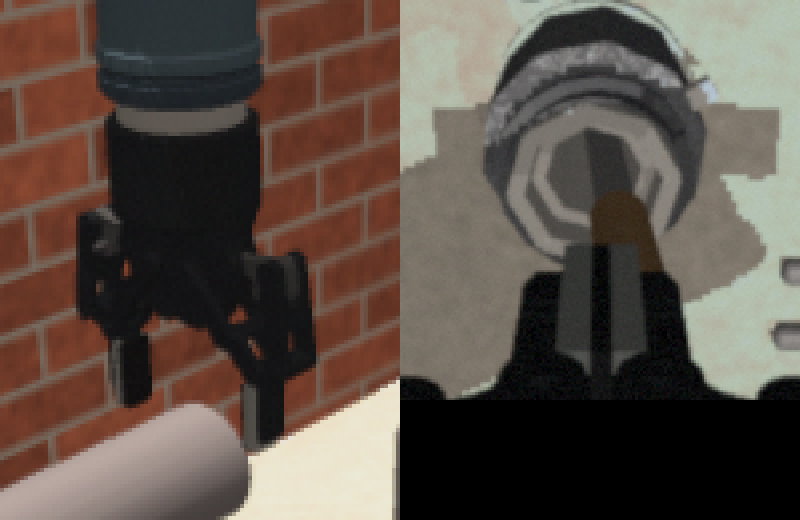

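>>> servo_tool([
  [0.107,0.017,0],
  [0.107,0.017,0],
  [0,0,0.1],
  [0,0,0.1],
  [0,0,0.1],
  [0,0,0.1],
  [0,0,0],
], hand=[-1,-1,-1,-1,-1,-1,-1], spin=[0,0,0,0,0,0,0])

```text
clock: 3.35
tool_pos: [0.6006, 0.1994, 0.0872]
tcp_rot: [-0.003, 0.707, 0.708, -0.005]
contact_force: [-1.5, 0.7, -0.0]
gripper_width: 0.0853
gripper_force: 0.0
```

>>> servo_tool([
  [0,0,0],
  [0,0,0],
  [0,0,0],
  [0,0,0],
  [0,0,0],
  [0,0,0],
], hand=[1,1,1,1,1,1], spin=[0,0,0,0,0,0])

```text
clock: 3.95
tool_pos: [0.6048, 0.2002, 0.0943]
tcp_rot: [-0.001, 0.707, 0.707, -0.0]
contact_force: [-4.8, 0.7, 10.4]
gripper_width: 0.0142
gripper_force: 38.1
```

>>> servo_tool([
  [0,0,-0.05],
  [0,0,-0.08],
  [0,0,-0.08],
  [0,0,-0.08],
  [0,0,-0.03],
  [0,0,0],
], hand=[1,1,1,1,1,1], spin=[0,0,0,0,0,0])

```text
clock: 4.55
tool_pos: [0.6068, 0.1999, 0.2229]
tcp_rot: [0.001, 0.707, 0.707, 0.002]
contact_force: [-0.6, -0.5, -1.0]
gripper_width: 0.0129
gripper_force: 41.2
```

```bash
python3 - <<'E'
from h import *
m=cams.camera_model('wrist');np.save('m3.npy',m,allow_pickle=True);snap('wrist','w3.png');snap('side','d3.png');s=sensors.sense();print(s['tool_pos'],s['contact_force'],s['gripper_width'])
a=cv2.imread('pics/w3.png');b=cv2.imread('pics/d3.png')[120:360,80:320]
cv2.imwrite('pics/c6.png',np.hstack([a,cv2.copyMakeBorder(b,0,144,0,0,cv2.BORDER_CONSTANT)]))
E
```

```text
[0.60489071 0.19932439 0.21969935] [-0.14109998  0.14542766 -1.22207816] 0.012717847884175093
```

View pics/c6.png

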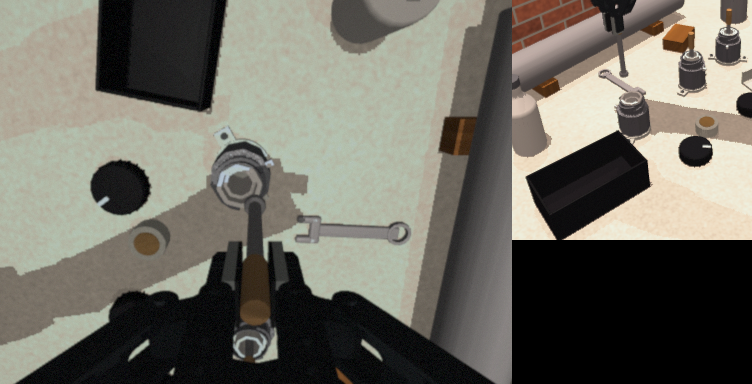

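```bash
python3 - <<'E'
from h import *
D=cams.camera_model('side');W=np.load('m3.npy',allow_pickle=True).item()
for k in((96,298),(189,252),(216,281)): print(plane(D,*k,.07).round(3))
for k in((97,88),(209,108),(215,90)): print(plane(W,*k,.07).round(3),plane(W,*k,0).round(3))
E
```

```text
[0.581 0.438 0.07 ]
[0.544 0.264 0.07 ]
[0.453 0.284 0.07 ]
[0.46  0.282 0.07 ] [0.428 0.282 0.   ]
[0.564 0.264 0.07 ] [0.555 0.26  0.   ]
[0.57 0.28 0.07] [0.562 0.28  0.   ]
```

>>> servo_tool([
  [0.108,-0.038,0],
  [0.108,-0.038,0],
  [0.108,-0.038,0],
  [0.108,-0.038,0],
  [0.108,-0.038,0],
  [0,0,0.1],
  [0,0,0.11],
  [0,0,0.1],
], hand=[1,1,1,1,1,1,1,1], spin=[0,0,0,0,0,0,0,0])

```text
clock: 5.45
tool_pos: [0.5278, 0.4147, 0.0929]
tcp_rot: [-0.0, 0.707, 0.707, -0.002]
contact_force: [0.0, 0.5, -1.7]
gripper_width: 0.0129
gripper_force: 41.2
```

>>> servo_tool([
  [0,0,0],
  [0,0,0],
  [0,0,0],
  [0,0,0],
  [0,0,-0.1],
  [0,0,-0.1],
  [0,0,0],
], hand=[1,-1,-1,-1,-1,-1,-1], spin=[0,0,0,0,0,0,0])

```text
clock: 6.15
tool_pos: [0.5332, 0.4186, 0.185]
tcp_rot: [0.0, 0.707, 0.707, 0.006]
contact_force: [0.4, 0.5, 0.6]
gripper_width: 0.0856
gripper_force: 0.0
```

```bash
python3 - <<'E'
from h import *
snap('scene','s4.png');snap('side','d4.png');s=sensors.sense();print(s['tool_pos'],s['joint_positions'])
b=cv2.imread('pics/d4.png')[200:384,60:280];a=cv2.imread('pics/s4.png')[80:180,300:440]
cv2.imwrite('pics/c7.png',np.hstack([cv2.resize(b,None,fx=2,fy=2),cv2.copyMakeBorder(cv2.resize(a,None,fx=2.5,fy=2.5),0,368-250,0,0,cv2.BORDER_CONSTANT)]))
E
```

```text
[0.53061882 0.41635206 0.17949983] [-0.67576963  0.61322259 -0.08501489  1.49809376  0.05729343  1.02835048
 -0.77499163]
```

View pics/c7.png

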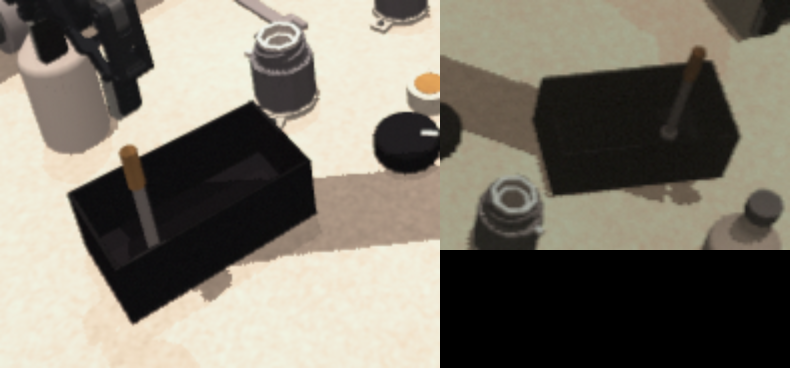

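>>> servo_tool([
  [-0.117,0.019,0],
  [-0.117,0.019,0],
  [-0.117,0.019,0],
  [-0.117,0.019,0],
  [-0.117,0.019,0],
  [-0.117,0.019,0],
], hand=[-1,-1,-1,-1,-1,-1], spin=[0,0,0,0,0,0])

```text
clock: 6.85
tool_pos: [0.5745, 0.1327, 0.1763]
tcp_rot: [-0.0, 0.707, 0.707, -0.001]
contact_force: [1.3, -0.4, -0.9]
gripper_width: 0.0856
gripper_force: 0.0
```

>>> servo_tool([
  [-0.117,0.019,0],
  [-0.117,0.019,0],
  [-0.114,0.016,0],
  [0,0,0],
  [0,0,0.073],
  [0,0,0.073],
  [0,0,0.073],
  [0,0,0],
], hand=[-1,-1,-1,-1,-1,-1,-1,-1], spin=[0,0,0,0,0,0,0,0])

```text
clock: 7.65
tool_pos: [0.5927, -0.0043, 0.0851]
tcp_rot: [-0.003, 0.707, 0.707, -0.003]
contact_force: [0.2, 0.1, 1.1]
gripper_width: 0.0853
gripper_force: 0.0
```

>>> servo_tool([
  [0,0,0],
  [0,0,0],
  [0,0,0],
  [0,0,0],
  [0,0,0],
  [0,0,0],
], hand=[1,1,1,1,1,1], spin=[0,0,0,0,0,0])

```text
clock: 8.25
tool_pos: [0.5973, -0.0044, 0.09]
tcp_rot: [0.0, 0.707, 0.707, 0.0]
contact_force: [-1.0, -0.5, 4.1]
gripper_width: 0.0127
gripper_force: 38.9
```

>>> servo_tool([
  [0,0,-0.05],
  [0,0,-0.1],
  [0,0,-0.1],
  [0,0,-0.08],
  [0.114,-0.025,0],
  [0.114,-0.025,0],
  [0.114,-0.025,0],
], hand=[1,1,1,1,1,1,1], spin=[0,0,0,0,0,0,0])

```text
clock: 8.95
tool_pos: [0.5663, 0.1337, 0.2216]
tcp_rot: [0.0, 0.707, 0.707, 0.0]
contact_force: [1.0, 1.0, -0.2]
gripper_width: 0.0131
gripper_force: 39.3
```

>>> servo_tool([
  [0.114,-0.025,0],
  [0.114,-0.025,0],
  [0.114,-0.025,0],
  [0.114,-0.025,0],
  [0.114,-0.025,0],
  [0,0,0.1],
  [0,0,0.11],
  [0,0,0.1],
], hand=[1,1,1,1,1,1,1,1], spin=[0,0,0,0,0,0,0,0])

```text
clock: 9.75
tool_pos: [0.5163, 0.3605, 0.0956]
tcp_rot: [0.0, 0.707, 0.707, -0.0]
contact_force: [0.7, -0.9, 0.7]
gripper_width: 0.0127
gripper_force: 39.3
```

>>> servo_tool([
  [0,0,0],
  [0,0,0],
  [0,0,0],
  [0,0,0],
  [0,0,-0.1],
  [0,0,-0.1],
  [0,0,0],
], hand=[1,-1,-1,-1,-1,-1,-1], spin=[0,0,0,0,0,0,0])

```text
clock: 10.45
tool_pos: [0.5207, 0.3634, 0.1852]
tcp_rot: [0.001, 0.707, 0.707, 0.007]
contact_force: [-0.3, 0.9, -0.0]
gripper_width: 0.0854
gripper_force: 0.0
```

>>> servo_tool([
  [-0.115,0.018,0],
  [-0.115,0.018,0],
  [-0.115,0.018,0],
  [-0.115,0.018,0],
  [-0.115,0.018,0],
  [-0.115,0.018,0],
], hand=[-1,-1,-1,-1,-1,-1], spin=[0,0,0,0,0,0])

```text
clock: 11.05
tool_pos: [0.5609, 0.0827, 0.1789]
tcp_rot: [0.001, 0.707, 0.707, 0.001]
contact_force: [1.3, -0.2, -0.3]
gripper_width: 0.0854
gripper_force: 0.0
```

>>> servo_tool([
  [-0.115,0.018,0],
  [-0.115,0.018,0],
  [-0.115,0.018,0],
  [-0.115,0.018,0],
  [-0.118,0.018,0],
  [0,0,0],
], hand=[-1,-1,-1,-1,-1,-1], spin=[0,0,0,0,0,0])

```text
clock: 11.65
tool_pos: [0.5961, -0.1569, 0.1788]
tcp_rot: [0.003, 0.711, 0.703, -0.001]
contact_force: [-0.4, -0.9, 0.3]
gripper_width: 0.0854
gripper_force: 0.0
```

>>> servo_tool([
  [0,0,0.071],
  [0,0,0.071],
  [0,0,0.071],
  [0,0,0],
  [0,0,0],
  [0,0,0],
  [0,0,0],
  [0,0,0],
], hand=[-1,-1,-1,-1,1,1,1,1], spin=[0,0,0,0,0,0,0,0])

```text
clock: 12.45
tool_pos: [0.5968, -0.1469, 0.0934]
tcp_rot: [0.001, 0.707, 0.707, 0.001]
contact_force: [-0.8, 0.0, -0.3]
gripper_width: 0.0281
gripper_force: 0.0
```

>>> servo_tool([
  [0,0,0],
  [0,0,0],
], hand=[1,1], spin=[0,0])

```text
clock: 12.65
tool_pos: [0.5967, -0.1469, 0.0929]
tcp_rot: [0.001, 0.707, 0.707, 0.0]
contact_force: [0.0, -0.6, 4.8]
gripper_width: 0.0128
gripper_force: 39.1
```

>>> servo_tool([
  [0,0,-0.05],
  [0,0,-0.1],
  [0,0,-0.1],
  [0,0,-0.08],
  [0.114,-0.022,0],
  [0.114,-0.022,0],
  [0.114,-0.022,0],
], hand=[1,1,1,1,1,1,1], spin=[0,0,0,0,0,0,0])

```text
clock: 13.35
tool_pos: [0.569, -0.0087, 0.2243]
tcp_rot: [0.0, 0.707, 0.707, 0.0]
contact_force: [0.4, -0.1, -0.3]
gripper_width: 0.0131
gripper_force: 39.3
```

>>> servo_tool([
  [0.114,-0.022,0],
  [0.114,-0.022,0],
  [0.114,-0.022,0],
  [0.114,-0.022,0],
  [0.114,-0.022,0],
  [0.114,-0.022,0],
  [0.114,-0.022,0],
  [0,0,0.1],
], hand=[1,1,1,1,1,1,1,1], spin=[0,0,0,0,0,0,0,0])

```text
clock: 14.15
tool_pos: [0.5077, 0.3206, 0.1886]
tcp_rot: [-0.002, 0.703, 0.711, 0.007]
contact_force: [1.0, 0.6, -0.5]
gripper_width: 0.0125
gripper_force: 39.3
```

>>> servo_tool([
  [0,0,0.11],
  [0,0,0.1],
  [0,0,0],
  [0,0,0],
  [0,0,0],
  [0,0,-0.1],
  [0,0,-0.1],
  [0,0,0],
], hand=[1,1,-1,-1,-1,-1,-1,-1], spin=[0,0,0,0,0,0,0,0])

```text
clock: 14.95
tool_pos: [0.5124, 0.3122, 0.1886]
tcp_rot: [0.001, 0.707, 0.707, 0.007]
contact_force: [0.4, 0.4, -0.2]
gripper_width: 0.0853
gripper_force: 0.0
```

>>> servo_tool([
  [-0.105,0.004,-0.048],
  [-0.105,0.004,-0.048],
  [-0.105,0.004,-0.048],
  [-0.105,0.004,-0.048],
  [-0.105,0.004,-0.048],
  [-0.105,0.004,-0.048],
  [0,0,0],
  [0,0,0],
], hand=[-1,-1,-1,-1,-1,-1,-1,-1], spin=[0,0,0,0,0,0,0,0])

```text
clock: 15.75
tool_pos: [0.5184, 0.0564, 0.2974]
tcp_rot: [0.001, 0.708, 0.706, 0.002]
contact_force: [-0.2, 0.6, -0.6]
gripper_width: 0.0856
gripper_force: 0.0
```

```bash
cat >> h.py <<'E'
def lids(im,m,zt=.024):
    k=cv2.morphologyEx(cv2.inRange(im,(0,0,0),(38,38,38)),cv2.MORPH_CLOSE,np.ones((9,9)));k=cv2.morphologyEx(k,cv2.MORPH_OPEN,np.ones((7,7)))
    for q in cv2.findContours(k,cv2.RETR_EXTERNAL,cv2.CHAIN_APPROX_NONE)[0]:
        a=cv2.contourArea(q)
        if 1000<a<6000:
            (u,v),r=cv2.minEnclosingCircle(q)
            if a<2.4*r*r: continue
            M=np.zeros(k.shape,np.uint8);cv2.circle(M,(int(u),int(v)),int(r*.93),255,-1)
            w=np.argwhere((M>0)&(im.min(2)>120))
            c=plane(m,u,v,zt-.012); 
            if len(w): p=plane(m,w[:,1].mean(),w[:,0].mean(),zt);d=p-plane(m,u,v,zt-.01);print('lid',c.round(4),'r',round(r,1),'pip n',len(w),p.round(4),'yaw',np.degrees(np.arctan2(p[1]-c[1],p[0]-c[0])).round(1),'rad',np.hypot(p[0]-c[0],p[1]-c[1]).round(4))
            else: print('lid',c.round(4),r,'no pip')
E
python3 - <<'E'
from h import *
s=sensors.sense();print(s['tool_pos']);m=cams.camera_model('wrist');im=snap('wrist','w5.png');np.save('m5.npy',m,allow_pickle=True);lids(im,m)
lids(cv2.cvtColor(cv2.imread('pics/w0.png'),cv2.COLOR_BGR2RGB),dict(fx=318.067,fy=318.067,cx=254.8,cy=193.94,rvec=np.array([-2.82039,-1e-4,0]),tvec=np.array([-.64941,-.040995,.38094])))
E
```

```text
[0.51842202 0.05643067 0.29735311]
lid [ 0.4633 -0.1688  0.012 ] r 20.0 pip n 13 [ 0.4685 -0.1888  0.024 ] yaw -75.3 rad 0.0207
lid [ 0.4389 -0.0192  0.012 ] 22.467254638671875 no pip
lid [0.4451 0.1686 0.012 ] r 27.4 pip n 44 [0.4266 0.1546 0.024 ] yaw -142.8 rad 0.0232
lid [ 0.4378 -0.0187  0.012 ] r 31.7 pip n 19 [ 0.4446 -0.0242  0.024 ] yaw -38.6 rad 0.0087
```

View pics/w5.png

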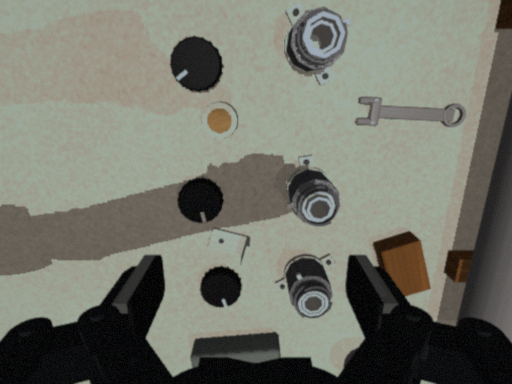

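>>> servo_tool([
  [0.093,-0.062,0.05],
  [0.093,-0.062,0.05],
  [0.094,-0.062,0.05],
  [0,0,0.12],
  [0,0,0.12],
  [0,0,0.12],
  [0,0,0.12],
  [0,0,0],
], hand=[-1,-1,-1,-1,-1,-1,-1,-1], spin=[0,0,0,0,0,0,0,0])

```text
clock: 16.6
tool_pos: [0.4374, 0.1688, 0.0379]
tcp_rot: [-0.003, 0.706, 0.708, -0.006]
contact_force: [-0.8, -0.4, 0.8]
gripper_width: 0.0851
gripper_force: 0.0
```

>>> servo_tool([
  [0,0,0.04],
  [0,0,0.04],
  [0,0,0],
], hand=[-1,-1,-1], spin=[0,0,0])

```text
clock: 16.9
tool_pos: [0.443, 0.1703, 0.0122]
tcp_rot: [-0.0, 0.707, 0.708, 0.0]
contact_force: [0.7, 0.3, -0.4]
gripper_width: 0.0851
gripper_force: 0.0
```

>>> servo_tool([
  [0,0,0.03],
  [0,0,0.02],
  [0,0,0],
], hand=[-1,-1,-1], spin=[0,0,0])

```text
clock: 17.2
tool_pos: [0.4429, 0.1692, -0.0089]
tcp_rot: [-0.0, 0.707, 0.707, -0.0]
contact_force: [-0.4, -0.1, -0.3]
gripper_width: 0.0853
gripper_force: 0.0
```

```bash
python3 - <<'E'
from h import *
snap('side','d6.png');m=cams.camera_model('wrist');im=snap('wrist','w6.png');lids(im,m);s=sensors.sense();print(s['tool_pos'],s['contact_force'])
b=cv2.imread('pics/d6.png')[160:320,180:340]
cv2.imwrite('pics/c8.png',np.hstack([cv2.resize(b,(384,384),interpolation=0),cv2.imread('pics/w6.png')[:,56:456]]))
E
```

```text
[ 0.44327953  0.1693023  -0.00847135] [-0.3508413   0.17357366  1.02932345]
```

View pics/c8.png

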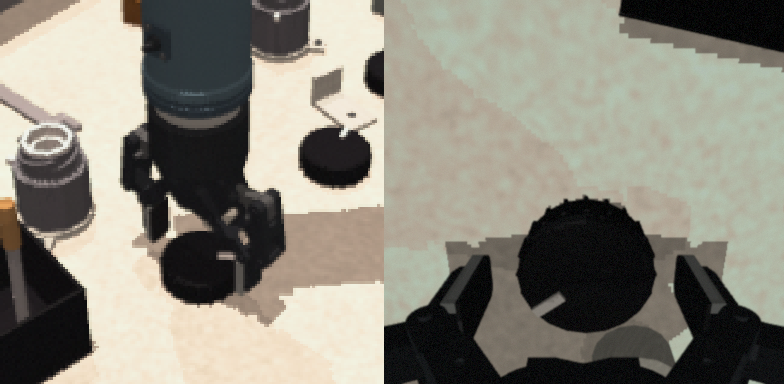

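>>> servo_tool([
  [0,0,0.026],
  [0,0,0],
  [0,0,0],
  [0,0,0],
  [0,0,0],
  [0,0,0],
], hand=[-1,-1,0.2,0.6,1,1], spin=[0,0,0,0,0,0], force=50)

```text
clock: 17.9
tool_pos: [0.4432, 0.1692, -0.0186]
tcp_rot: [0.0, 0.707, 0.707, -0.0]
contact_force: [-2.1, -0.5, 7.1]
gripper_width: 0.0629
gripper_force: 53.5
```

>>> servo_tool([
  [0,0,-0.06],
  [0,0,-0.12],
  [0,0,-0.12],
  [0.015,0.0915,0],
  [0.015,0.0915,0],
  [0.014,0.0915,0],
  [0.014,0.0915,0],
  [0,0,0],
], hand=[1,1,1,1,1,1,1,1], spin=[0,0,0,0,0,0,0,0])

```text
clock: 18.7
tool_pos: [0.5942, 0.1925, 0.1013]
tcp_rot: [0.001, 0.708, 0.706, 0.002]
contact_force: [0.1, 0.1, -0.3]
gripper_width: 0.0637
gripper_force: 55.7
```

>>> servo_tool([
  [0,0,0],
  [0,0,0],
  [0,0,0],
  [0,0,0],
  [0,0,0],
  [0,0,0],
  [0,0,0],
  [0,0,0],
], hand=[1,1,1,1,1,1,1,1], spin=[-0.275,-0.275,-0.275,-0.275,-0.275,-0.275,-0.275,-0.275])

```text
clock: 19.5
tool_pos: [0.5886, 0.1921, 0.1008]
tcp_rot: [-0.0, 0.205, 0.979, -0.0]
contact_force: [-0.1, 0.5, 0.1]
gripper_width: 0.063
gripper_force: 55.7
```

```bash
cat >> h.py <<'E'
from scipy.spatial.transform import Rotation as Ro
def st():
    s=sensors.sense();q=s['tcp_rot'];R=Ro.from_quat(np.r_[q[1:],q[0]]).as_matrix()
    print('t',round(s['clock'],2),'p',s['tool_pos'].round(4),'toolyaw(y-axis vs x)',np.degrees(np.arctan2(R[1,1],R[0,1])).round(1),'tilt',np.degrees(np.arccos(-R[2,2])).round(2),'F',s['contact_force'].round(1),'T',s['wrist_torque'].round(2),'w',s['gripper_width'].round(4),'q7',s['joint_positions'][6].round(2)); return R,s
def goto(x,y,z=None):
    R,s=st(); d=np.array([x,y,s['tool_pos'][2] if z is None else z])-s['tool_pos'];print('tool shares',(R.T@d/.4).round(4))
def rim(im,m,x,y,z=.083):
    u,v=proj(m,[[x,y,z]])[0];r=int(m['fx']*.03/np.linalg.norm(ray(m,u,v)[0]-[x,y,z]));print('rim px',u,v,r)
E
python3 - <<'E'
from h import *
goto(.5894,.192)
snap('side','d7.png');snap('scene','s7.png')
E
```

```text
Traceback (most recent call last):
  File "h.py", line 34, in goto
    R,s=st(); d=np.array([x,y,s['tool_pos'][2] if z is None else z])-s['tool_pos'];print('tool shares',(R.T@d/.4).round(4))
        ~~^^
  File "h.py", line 32, in st
    print('t',round(s['clock'],2),'p',s['tool_pos'].round(4),'toolyaw(y-axis vs x)',np.degrees(np.arctan2(R[1,1],R[0,1])).round(1),'tilt',np.degrees(np.arccos(-R[2,2])).round(2),'F',s['contact_force'].round(1),'T',s['wrist_torque'].round(2),'w',s['gripper_width'].round(4),'q7',s['joint_positions'][6].round(2)); return R,s
                                                                                                                                                                                                                                                     ^^^^^^^^^^^^^^^^^^^^^^^^
AttributeError: 'float' object has no attribute 'round'
```

>>> servo_tool([
  [0,0,0.05],
  [0,0,0.05],
  [0,0,0],
  [0,0,0],
], hand=[1,1,1,1], spin=[0,0,0,0])

```text
clock: 19.9
tool_pos: [0.5889, 0.1922, 0.0611]
tcp_rot: [-0.001, 0.208, 0.978, -0.0]
contact_force: [-0.5, -0.5, -0.1]
gripper_width: 0.063
gripper_force: 55.7
```

>>> servo_tool([
  [0,0,0.01],
  [0,0,0.01],
  [0,0,0],
  [0,0,0],
], hand=[1,1,1,1], spin=[0,0,0,0])

```text
clock: 20.3
tool_pos: [0.5895, 0.1924, 0.053]
tcp_rot: [-0.0, 0.208, 0.978, -0.0]
contact_force: [0.2, 1.2, -1.1]
gripper_width: 0.0633
gripper_force: 55.7
```

```bash
sed -i "s/s\['gripper_width'\].round(4)/round(s['gripper_width'],4)/" h.py; python3 -c "
from h import *
st()"
```

```text
t 20.3 p [0.5895 0.1924 0.053 ] toolyaw(y-axis vs x) 66.0 tilt 0.01 F [ 0.2  1.2 -1.1] T [ 0.04  0.02 -0.06] w 0.0633 q7 0.47
```

>>> servo_tool([
  [0,0,0.005],
  [0,0,0.005],
  [0,0,0],
  [0,0,0],
], hand=[1,1,1,1], spin=[0,0,0,0])

```text
clock: 20.7
tool_pos: [0.5899, 0.1925, 0.0522]
tcp_rot: [0.001, 0.208, 0.978, -0.0]
contact_force: [-9.6, -3.9, 26.7]
gripper_width: 0.0632
gripper_force: 58.4
```

```bash
python3 -c "
from h import *
st();print(sensors.sense()['joint_positions'])"
```

```text
t 20.7 p [0.5899 0.1925 0.0522] toolyaw(y-axis vs x) 66.0 tilt 0.08 F [-9.6 -3.9 26.7] T [-0.88  1.95 -0.06] w 0.0632 q7 0.47
[-0.11194992  0.72816706 -0.39253761  1.7030308   0.37069108  0.78408487
  0.47167529]
```

>>> servo_tool([
  [0,0,-0.004],
  [0,0,0],
  [0,0,0],
  [0,0,0.001],
  [0,0,0.001],
  [0,0,0.001],
  [0,0,0.001],
  [0,0,0],
], hand=[1,1,1,1,1,1,1,1], spin=[0.175,0.175,0.175,0.175,0.175,0.175,0.175,0])

```text
clock: 21.5
tool_pos: [0.5925, 0.1936, 0.052]
tcp_rot: [0.002, 0.507, 0.862, 0.002]
contact_force: [-0.5, -0.6, 15.3]
gripper_width: 0.0631
gripper_force: 57.1
```

```bash
python3 -c "
from h import *
st()"
```

```text
t 21.5 p [0.5925 0.1936 0.052 ] toolyaw(y-axis vs x) 29.1 tilt 0.35 F [-0.5 -0.6 15.3] T [-0.19  0.13 -0.28] w 0.0631 q7 -0.06
```

>>> servo_tool([
  [0,0,0.001],
  [0,0,0.001],
  [0,0,0.001],
  [0,0,0.001],
  [0,0,0.001],
  [0,0,0],
], hand=[1,1,1,1,1,1], spin=[0.175,0.175,0.175,0.175,0.175,0])

```text
clock: 22.1
tool_pos: [0.5936, 0.1916, 0.0512]
tcp_rot: [0.003, 0.69, 0.724, 0.003]
contact_force: [-3.1, -5.1, 24.5]
gripper_width: 0.0632
gripper_force: 57.7
```

```bash
python3 -c "
from h import *
st()"
```

```text
t 22.1 p [0.5936 0.1916 0.0512] toolyaw(y-axis vs x) 2.8 tilt 0.43 F [-3.1 -5.1 24.5] T [-1.22  0.07 -0.6 ] w 0.0632 q7 -0.43
```

```bash
python3 - <<'E'
from h import *
im=snap('wrist','w8.png');o=cv2.cvtColor(cv2.imread('pics/w6.png'),cv2.COLOR_BGR2RGB)
M=np.zeros((384,512),np.uint8);cv2.circle(M,(259,265),62,255,-1)
for i in(o,im):
    w=np.argwhere((M>0)&(i.min(2)>70)&(np.ptp(i,axis=2)<45)); print(len(w),w.mean(0)[::-1],w.std(0))
cv2.imwrite('pics/c9.png',cv2.imread('pics/w8.png'))
E
```

```text
240 [224.22083333 302.17083333] [4.11298545 5.95094384]
134 [241.02985075 294.50746269] [34.12023216 32.739574  ]
```

```bash
cat >> h.py <<'E'
def pip(im):
    M=np.zeros((384,512),np.uint8);cv2.ellipse(M,(258,268),(64,60),0,0,360,255,-1)
    k=(((M>0)&(im.min(2)>60)&(np.ptp(im,axis=2)<60))*255).astype(np.uint8)
    n,l,s,c=cv2.connectedComponentsWithStats(k)
    for i in range(1,n):
        if s[i,4]>15: print('blob',s[i,4],c[i].round(0),im[l==i].mean(0).round(0),'angle img',np.degrees(np.arctan2(265-c[i][1],c[i][0]-258)).round(0))
E
python3 - <<'E'
from h import *
for f in('w6','w8'): print(f);pip(cv2.cvtColor(cv2.imread(f'pics/{f}.png'),cv2.COLOR_BGR2RGB))
E
```

```text
w6
blob 300 [223. 303.] [116. 112. 106.] angle img -133.0
w8
blob 156 [224. 312.] [118. 114. 108.] angle img -126.0
```

```bash
python3 - <<'E'
from h import *
m=cams.camera_model('wrist');R,s=st();p=s['tool_pos']
# w8 taken at this pose
for f,mm,pp,top in(('w8',m,p,p[2]+.0426),):
    im=cv2.cvtColor(cv2.imread(f'pics/{f}.png'),cv2.COLOR_BGR2RGB);pip(im)
    for z in(top,top+.004,top-.004):
        x=plane(mm,224,312,z);d=R.T@(x-pp);print(z,x.round(4),'tool frame',d.round(4),'world yaw',np.degrees(np.arctan2(x[1]-pp[1],x[0]-pp[0])),np.hypot(d[0],d[1]))
# pot3 pip visible in the wrist picture?
x,y=.5894,.192
for a in range(0,360,30): pass
print(proj(m,[[x+.036*np.cos(np.radians(33)),y+.036*np.sin(np.radians(33)),.057]]))
W=np.load('m5.npy',allow_pickle=True).item();i5=cv2.imread('pics/w5.png')
for n,(px,py) in dict(p1=(.5983,-.1485),p2=(.5977,-.0045),p3=(.5894,.192)).items():
    for a in (0,33,67,120,187): pass
    k=[]
    for a in range(0,360,5):
        u,v=proj(W,[[px+.036*np.cos(np.radians(a)),py+.036*np.sin(np.radians(a)),.057]])[0].round().astype(int)
        if 0<=u<511 and 0<=v<383:k.append((int(i5[v-1:v+2,u-1:u+2].min(2).max()),a))
    print(n,sorted(k)[-8:])
E
```

```text
t 22.15 p [0.5937 0.1916 0.0512] toolyaw(y-axis vs x) 2.8 tilt 0.43 F [-2.6 -5.  24.7] T [-1.23  0.02 -0.53] w 0.0633 q7 -0.43
blob 156 [224. 312.] [118. 114. 108.] angle img -126.0
0.09381008172866602 [0.5802 0.1781 0.0938] tool frame [-0.0129 -0.0138 -0.0427] world yaw -134.89472276248196 0.01888125618137619
0.09781008172866602 [0.5804 0.1813 0.0978] tool frame [-0.0097 -0.0134 -0.0467] world yaw -142.04460578018885 0.016483045038804038
0.08981008172866602 [0.5799 0.1749 0.0898] tool frame [-0.0161 -0.0143 -0.0387] world yaw -129.37507489433222 0.02150215793912975
[[306.43765897 214.47301932]]
p1 [(154, 180), (154, 215), (154, 220), (154, 235), (154, 240), (154, 260), (155, 320), (156, 325)]
p2 [(152, 50), (153, 35), (153, 40), (153, 45), (153, 245), (154, 55), (155, 65), (158, 60)]
p3 [(155, 320), (155, 335), (156, 30), (156, 125), (157, 120), (157, 315), (158, 295), (160, 330)]
```

>>> servo_tool([
  [0,0,-0.003],
  [0,0,0],
  [0,0,0],
  [0,0,0],
  [0,0,0],
  [0,0,0],
], hand=[1,1,1,1,1,1], spin=[0.2,0.2,0.2,0.2,0.2,0])

```text
clock: 22.75
tool_pos: [0.591, 0.185, 0.0509]
tcp_rot: [0.004, 0.855, 0.519, -0.002]
contact_force: [-8.4, -16.4, 26.7]
gripper_width: 0.0632
gripper_force: 80.2
```

>>> servo_tool([
  [0,0,0],
  [0,0,0],
  [0,0,0],
  [0,0,0],
  [0,0,0],
  [0,0,0],
], hand=[1,1,1,1,1,1], spin=[0.2,0.2,0.2,0.2,0.2,0])

```text
clock: 23.35
tool_pos: [0.5931, 0.1889, 0.0492]
tcp_rot: [0.002, 0.96, 0.281, 0.002]
contact_force: [4.4, -6.4, 0.9]
gripper_width: 0.0625
gripper_force: 57.0
```

```bash
python3 -c "
from h import *
st()"
```

```text
t 23.35 p [0.5931 0.1889 0.0492] toolyaw(y-axis vs x) -57.4 tilt 0.39 F [ 4.4 -6.4  0.9] T [-1.52 -1.52 -1.03] w 0.0625 q7 -1.27
```

```bash
cat >> h.py <<'E'
def pw(off=.0426):
    m=cams.camera_model('wrist');R,s=st();p=s['tool_pos'];im=cams.get_image('wrist')
    M=np.zeros((384,512),np.uint8);cv2.ellipse(M,(258,268),(64,60),0,0,360,255,-1)
    k=(((M>0)&(im.min(2)>60)&(np.ptp(im,axis=2)<60))*255).astype(np.uint8)
    n,l,S,c=cv2.connectedComponentsWithStats(k)
    for i in range(1,n):
        if S[i,4]>15:
            x=plane(m,*c[i],p[2]+off);d=R.T@(x-p);print('blob',S[i,4],c[i].round(),'tool xy',d[:2].round(4),'lid yaw',np.degrees(np.arctan2(x[1]-p[1],x[0]-p[0])).round(1),'rad',np.hypot(d[0],d[1]).round(4),'ang in tool',np.degrees(np.arctan2(d[0],d[1])).round(1))
    return im
E
python3 -c "
from h import *
cv2.imwrite('pics/w9.png',pw()[:,:,::-1])"
```

```text
t 23.35 p [0.5931 0.1889 0.0492] toolyaw(y-axis vs x) -57.4 tilt 0.39 F [ 4.4 -6.4  0.9] T [-1.52 -1.52 -1.03] w 0.0625 q7 -1.27
blob 99 [237. 321.] tool xy [-0.0179 -0.0082] lid yaw -172.5 rad 0.0197 ang in tool -114.6
```

>>> servo_tool([
  [0,0,0.006],
  [0,0,0],
  [0,0,0],
], hand=[1,1,1], spin=[0,0,0])

```text
clock: 23.7
tool_pos: [0.5931, 0.1889, 0.0488]
tcp_rot: [0.002, 0.959, 0.282, 0.002]
contact_force: [-1.5, -9.0, 19.8]
gripper_width: 0.0628
gripper_force: 59.1
```

>>> servo_tool([
  [0,0,0],
  [0,0,0],
  [0,0,0],
  [0,0,-0.1],
  [0,0,-0.12],
  [0,0,-0.12],
  [0,0,0],
], hand=[-1,-1,-1,-1,-1,-1,-1], spin=[0,0,0,0,0,0,0])

```text
clock: 24.4
tool_pos: [0.5938, 0.1943, 0.1886]
tcp_rot: [-0.001, 0.959, 0.284, 0.006]
contact_force: [1.0, -0.5, -0.1]
gripper_width: 0.0851
gripper_force: 0.0
```

```bash
python3 - <<'E'
from h import *
R,s=st();m=cams.camera_model('wrist');im=snap('wrist','w10.png');np.save('m10.npy',m,allow_pickle=True);snap('side','d10.png');snap('scene','s10.png')
a=cv2.imread('pics/w10.png');b=cv2.resize(cv2.imread('pics/d10.png')[180:270,150:250],None,fx=2.8,fy=2.8,interpolation=0);c=cv2.resize(cv2.imread('pics/s10.png')[120:200,290:380],(280,249),interpolation=0)
r=np.vstack([b,c]);r=cv2.copyMakeBorder(r,0,max(0,502-r.shape[0]),0,0,cv2.BORDER_CONSTANT)
cv2.imwrite('pics/c10.png',np.hstack([cv2.copyMakeBorder(a,0,r.shape[0]-384,0,0,cv2.BORDER_CONSTANT),r]));print(r.shape)
E
```

```text
t 24.4 p [0.5938 0.1943 0.1886] toolyaw(y-axis vs x) -57.0 tilt 0.69 F [ 1.  -0.5 -0.1] T [-0.02 -0.01 -0.04] w 0.0851 q7 -1.29
(502, 280, 3)
```

View pics/c10.png

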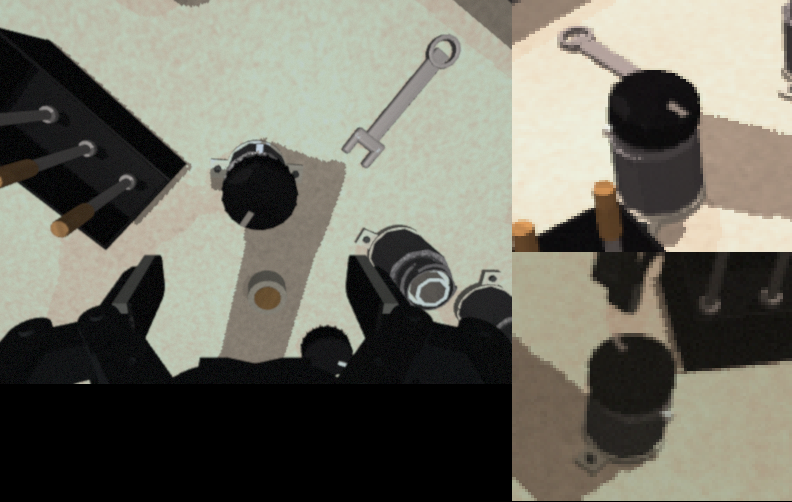

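```bash
python3 - <<'E'
from h import *
S,D=[cams.camera_model(n) for n in('scene','side')];W=np.load('m10.npy',allow_pickle=True).item()
print('lid pip',tri([(S,325,149.3),(D,209.3,218.2),(W,246,220)]),tri([(S,325,149.3),(D,209.3,218.2)]))
print('pot pip',tri([(S,340.2,172),(D,183.6,227),(W,260,148)]))
print('lid c', [plane(W,260,191,z).round(4) for z in(.078,.082)])
for f,m in(('w10',W),('s10',S),('d10',D)):
    im=cv2.imread(f'pics/{f}.png');k=cv2.inRange(im,(0,0,0),(45,45,45));k=cv2.morphologyEx(k,cv2.MORPH_OPEN,np.ones((5,5)))
    for q in cv2.findContours(k,cv2.RETR_EXTERNAL,cv2.CHAIN_APPROX_NONE)[0]:
        u,v=proj(m,[[.59,.192,.08]])[0]
        if cv2.pointPolygonTest(q,(float(u),float(v)),False)>0: print(f,cv2.boundingRect(q),cv2.contourArea(q), 'expect home/+3.8 silhouettes', [np.r_[cv2.boundingRect(proj(m,[[.59+.032*np.cos(a),.192+.032*np.sin(a),h+e] for a in np.linspace(0,6.28,60) for h in(.066,.090)]).astype(np.float32))] for e in(0,.004)])
E
```

```text
lid pip (array([0.56749277, 0.18736482, 0.09128828]), [np.float64(0.0021316606734898902), np.float64(0.0009682696489816462), np.float64(0.0014157454041504299)]) (array([0.56754107, 0.18811745, 0.09091425]), [np.float64(0.0014729231771338314), np.float64(0.0014729231771336761)])
pot pip (array([0.6213762 , 0.20958058, 0.05611057]), [np.float64(0.001636000453336668), np.float64(0.0019208349580096741), np.float64(0.002908188716926532)])
lid c [array([0.5925, 0.1879, 0.078 ]), array([0.5935, 0.1886, 0.082 ])]
w10 (223, 156, 74, 73) 4127.5 expect home/+3.8 silhouettes [array([217, 152,  75,  78]), array([216, 153,  77,  79])]
s10 (314, 147, 28, 38) 745.0 expect home/+3.8 silhouettes [array([315, 145,  29,  29]), array([315, 144,  29,  29])]
d10 (185, 205, 31, 29) 645.0 expect home/+3.8 silhouettes [array([183, 205,  34,  30]), array([182, 203,  35,  31])]
```

>>> servo_tool([
  [0,0,0],
  [0,0,0],
  [0,0,0],
  [0,0,0.09],
  [0,0,0.09],
  [0,0,0.07],
  [0,0,0],
  [0,0,0],
], hand=[1,1,1,1,1,1,1,1], spin=[0,0,0,0,0,0,0,0])

```text
clock: 25.35
tool_pos: [0.5892, 0.1921, 0.0808]
tcp_rot: [0.0, 0.959, 0.284, -0.001]
contact_force: [-0.3, 0.7, 0.5]
gripper_width: 0.0002
gripper_force: 0.0
```

>>> servo_tool([
  [0,0,0.006],
  [0,0,0.006],
  [0,0,0],
  [0,0,0],
], hand=[1,1,1,1], spin=[0,0,0,0])

```text
clock: 25.75
tool_pos: [0.59, 0.1925, 0.0777]
tcp_rot: [-0.0, 0.959, 0.284, 0.0]
contact_force: [-1.6, -0.3, 5.6]
gripper_width: 0.0003
gripper_force: 2.7
```

>>> servo_tool([
  [0,0,-0.1],
  [0,0,-0.03],
  [0,0,0],
  [0,0,0],
  [0,0,0],
  [0,0,0],
  [0,0,0],
  [0,0,0],
], hand=[1,1,1,1,1,1,1,1], spin=[0,-0.271,-0.271,-0.271,-0.271,-0.271,-0.271,-0.271])

```text
clock: 26.55
tool_pos: [0.5895, 0.1924, 0.1288]
tcp_rot: [0.0, 0.706, 0.709, 0.0]
contact_force: [0.5, 0.0, 0.4]
gripper_width: 0.0002
gripper_force: 0.0
```

>>> servo_tool([
  [-0.083,-0.05,0],
  [-0.083,-0.05,0],
  [-0.083,-0.05,0],
  [-0.083,-0.05,0],
  [0,0,0.11],
  [0,0,0.11],
  [0,0,0.1],
  [0,0,0],
], hand=[1,1,1,1,1,1,1,1], spin=[0,0,0,0,0,0,0,0])

```text
clock: 27.35
tool_pos: [0.505, 0.059, -0.0033]
tcp_rot: [-0.003, 0.708, 0.707, -0.004]
contact_force: [0.1, -0.1, -0.5]
gripper_width: -0.0001
gripper_force: 0.0
```

>>> servo_tool([
  [0,0,0.01],
  [0,0,0],
  [0,0,0],
], hand=[1,1,1], spin=[0,0,0])

```text
clock: 27.65
tool_pos: [0.5111, 0.06, -0.0012]
tcp_rot: [0.001, 0.708, 0.707, 0.001]
contact_force: [1.2, -0.1, -0.8]
gripper_width: -0.0001
gripper_force: 0.0
```

Not touching yet; lower by small steps.

>>> servo_tool([
  [0,0,0.02],
  [0,0,0],
  [0,0,0],
], hand=[1,1,1], spin=[0,0,0])

```text
clock: 27.95
tool_pos: [0.5094, 0.0597, -0.011]
tcp_rot: [0.0, 0.708, 0.707, -0.0]
contact_force: [-0.0, 0.2, 0.0]
gripper_width: 0.0002
gripper_force: 0.0
```

>>> servo_tool([
  [0,0,0.01],
  [0,0,0],
  [0,0,0],
], hand=[1,1,1], spin=[0,0,0])

```text
clock: 28.25
tool_pos: [0.5092, 0.0597, -0.0153]
tcp_rot: [-0.0, 0.708, 0.707, -0.0]
contact_force: [0.1, -0.2, -0.3]
gripper_width: 0.0003
gripper_force: 0.0
```

>>> servo_tool([
  [0,0,0.005],
  [0,0,0],
  [0,0,0],
], hand=[1,1,1], spin=[0,0,0])

```text
clock: 28.55
tool_pos: [0.5096, 0.0597, -0.0163]
tcp_rot: [0.0, 0.708, 0.707, 0.0]
contact_force: [-3.1, 0.6, 11.5]
gripper_width: -0.0002
gripper_force: 5.6
```

>>> servo_tool([
  [0,0,0.005],
  [0,0,0],
  [0,0,0],
], hand=[1,1,1], spin=[0,0,0])

```text
clock: 28.85
tool_pos: [0.5097, 0.0597, -0.0165]
tcp_rot: [0.0, 0.708, 0.707, 0.0]
contact_force: [-8.6, -1.5, 38.0]
gripper_width: 0.0001
gripper_force: 18.7
```

>>> servo_tool([
  [0,0,0.004],
  [0,0,0],
  [0,0,0],
], hand=[1,1,1], spin=[0,0,0])

```text
clock: 29.15
tool_pos: [0.5097, 0.0597, -0.0166]
tcp_rot: [0.0, 0.708, 0.706, -0.0]
contact_force: [-15.0, -1.8, 59.2]
gripper_width: -0.0002
gripper_force: 29.2
```

>>> servo_tool([
  [0,0,-0.12],
  [0,0,-0.12],
  [0,0,-0.12],
  [0,0,-0.025],
  [0.081,0.0515,0],
  [0.081,0.0515,0],
  [0.081,0.0515,0],
  [0.081,0.0515,0],
], hand=[1,1,-1,-1,-1,-1,-1,-1], spin=[0,0,0,0,0,0,0,0])

```text
clock: 29.95
tool_pos: [0.5922, 0.1903, 0.1325]
tcp_rot: [-0.0, 0.708, 0.707, -0.0]
contact_force: [1.0, -0.4, 0.4]
gripper_width: 0.0847
gripper_force: 0.0
```

>>> servo_tool([
  [0,0,0],
  [0,0,0.1],
  [0,0,0.05],
  [0,0,0],
], hand=[-1,-1,-1,-1], spin=[0,0,0,0])

```text
clock: 30.35
tool_pos: [0.5888, 0.1875, 0.0695]
tcp_rot: [-0.001, 0.708, 0.707, -0.003]
contact_force: [-0.7, -0.1, -1.3]
gripper_width: 0.0852
gripper_force: 0.0
```

```bash
python3 - <<'E'
from h import *
goto(.592,.189,.0515)
m=cams.camera_model('wrist');im=snap('wrist','w11.png')
lids(im,m,.094)
E
```

```text
t 30.35 p [0.5888 0.1875 0.0695] toolyaw(y-axis vs x) -0.1 tilt 0.43 F [-0.7 -0.1 -1.3] T [-0.02 -0.02 -0.03] w 0.0852 q7 -0.44
tool shares [0.0038 0.0084 0.0449]
```

>>> servo_tool([
  [0.002,0.004,0.045],
  [0,0,0],
  [0,0,0],
  [0,0,0],
  [0,0,0],
  [0,0,0],
  [0,0,0],
], hand=[-1,-1,1,1,1,1,1], spin=[0,0,0,0,0,0,0], force=80)

```text
clock: 31.1
tool_pos: [0.5918, 0.19, 0.0563]
tcp_rot: [-0.001, 0.708, 0.707, -0.001]
contact_force: [-7.1, -1.6, 8.7]
gripper_width: 0.0623
gripper_force: 85.2
```

```bash
python3 - <<'E'
from h import *
pw()
E
```

```text
t 31.1 p [0.5918 0.19   0.0563] toolyaw(y-axis vs x) -0.1 tilt 0.19 F [-7.1 -1.6  8.7] T [-0.16  1.73  0.11] w 0.0623 q7 -0.44
blob 302 [209. 285.] tool xy [ 0.0011 -0.02  ] lid yaw 176.7 rad 0.02 ang in tool 176.9
```

>>> servo_tool([
  [0,0,0.004],
  [0,0,0.001],
  [0,0,0.001],
  [0,0,0.001],
  [0,0,0.001],
  [0,0,0.001],
  [0,0,0],
], hand=[1,1,1,1,1,1,1], spin=[0,0.2,0.2,0.2,0.2,0.2,0])

```text
clock: 31.85
tool_pos: [0.593, 0.1919, 0.0552]
tcp_rot: [-0.001, 0.867, 0.499, 0.0]
contact_force: [-12.3, 1.5, 23.2]
gripper_width: 0.0619
gripper_force: 92.7
```

```bash
python3 - <<'E'
from h import *
pw()
E
```

```text
t 31.85 p [0.593  0.1919 0.0552] toolyaw(y-axis vs x) -30.2 tilt 0.11 F [-12.3   1.5  23.2] T [-0.36  1.91 -1.08] w 0.0619 q7 -0.86
blob 273 [211. 292.] tool xy [-0.0027 -0.0194] lid yaw 157.9 rad 0.0196 ang in tool -172.1
```

>>> servo_tool([
  [0,0,0],
  [0,0,0],
  [0,0,0],
  [0,0,0.001],
  [0,0,0.001],
  [0,0,0.001],
  [0,0,0],
], hand=[1,1,1,1,1,1,1], spin=[0.2,0.2,0.2,0.2,0.2,0.2,0])

```text
clock: 32.6
tool_pos: [0.6023, 0.1941, 0.057]
tcp_rot: [-0.002, 0.979, 0.206, 0.009]
contact_force: [6.9, 5.0, 19.7]
gripper_width: 0.0607
gripper_force: 92.4
```

```bash
python3 - <<'E'
from h import *
pw()
E
```

```text
t 32.6 p [0.6023 0.1941 0.057 ] toolyaw(y-axis vs x) -66.2 tilt 1.08 F [ 6.9  5.  19.7] T [ 0.34 -1.46 -1.06] w 0.0607 q7 -1.37
blob 699 [256. 218.] tool xy [0.0316 0.0004] lid yaw 23.1 rad 0.0316 ang in tool 89.3
blob 252 [309. 240.] tool xy [0.0222 0.0221] lid yaw -22.1 rad 0.0314 ang in tool 45.1
blob 38 [198. 248.] tool xy [ 0.0183 -0.0236] lid yaw 77.2 rad 0.0299 ang in tool 142.2
blob 76 [225. 316.] tool xy [-0.0151 -0.0137] lid yaw 163.0 rad 0.0204 ang in tool -132.2
```

>>> servo_tool([
  [0,0,0],
  [0,0,0],
  [-0.014,0,0.002],
  [-0.014,-0.001,0],
  [0,0,0],
  [0,0,0],
  [0,0,0],
  [0,0,0],
], hand=[-1,-1,-1,-1,-1,1,1,1], spin=[0,0,0,0,0,0,0,0], force=60)

```text
clock: 33.45
tool_pos: [0.5831, 0.1856, 0.0503]
tcp_rot: [0.0, 0.978, 0.207, -0.0]
contact_force: [-3.1, -1.5, 7.4]
gripper_width: 0.0626
gripper_force: 65.0
```

```bash
python3 - <<'E'
from h import *
pw()
E
```

```text
t 33.45 p [0.5831 0.1856 0.0503] toolyaw(y-axis vs x) -66.1 tilt 0.03 F [-3.1 -1.5  7.4] T [-0.39  0.52 -0.07] w 0.0626 q7 -1.36
blob 323 [214. 292.] tool xy [-0.0026 -0.0181] lid yaw 122.1 rad 0.0183 ang in tool -171.7
blob 215 [253. 324.] tool xy [-0.0198 -0.0009] lid yaw -158.8 rad 0.0198 ang in tool -92.7
```

>>> servo_tool([
  [0,0,0],
  [0,0,0],
  [0.022,0.001,0],
  [0,0,0],
  [0,0,0],
  [0,0,0],
  [0,0,0],
  [0,0,0],
], hand=[-1,-1,-1,-1,1,1,1,1], spin=[0,0,0,0,0,0,0,0], force=60)

```text
clock: 34.3
tool_pos: [0.5914, 0.1892, 0.0502]
tcp_rot: [-0.0, 0.978, 0.207, 0.0]
contact_force: [-2.0, -0.1, 5.3]
gripper_width: 0.0629
gripper_force: 65.9
```

```bash
python3 - <<'E'
from h import *
pw()
E
```

```text
t 34.3 p [0.5914 0.1892 0.0502] toolyaw(y-axis vs x) -66.1 tilt 0.02 F [-2.  -0.1  5.3] T [-0.1   0.33 -0.09] w 0.0629 q7 -1.36
blob 188 [219. 307.] tool xy [-0.0104 -0.0161] lid yaw 146.9 rad 0.0192 ang in tool -147.1
```

>>> servo_tool([
  [0,0,0.001],
  [0,0,0.001],
  [0,0,0.001],
  [0,0,0.001],
  [0,0,0],
], hand=[1,1,1,1,1], spin=[0.2,0.2,0.2,0.2,0])

```text
clock: 34.85
tool_pos: [0.5894, 0.1893, 0.0498]
tcp_rot: [-0.001, 1.0, -0.004, -0.002]
contact_force: [-13.6, -0.5, 27.0]
gripper_width: 0.0631
gripper_force: 79.6
```

```bash
python3 - <<'E'
from h import *
pw()
E
```

```text
t 34.85 p [0.5894 0.1893 0.0498] toolyaw(y-axis vs x) -90.4 tilt 0.26 F [-13.6  -0.5  27. ] T [-0.31  2.95  0.1 ] w 0.0631 q7 -1.7
blob 194 [223. 309.] tool xy [-0.0119 -0.0144] lid yaw 128.9 rad 0.0187 ang in tool -140.3
```

>>> servo_tool([
  [0,0,-0.004],
  [0,0,-0.003],
  [0,0,-0.002],
  [0,0,-0.002],
  [0,0,-0.002],
  [0,0,-0.002],
  [0,0,-0.002],
  [0,0,-0.004],
], hand=[1,1,1,1,1,1,1,1], spin=[-0.2,-0.25,-0.25,-0.25,-0.25,-0.25,-0.25,0])

```text
clock: 35.7
tool_pos: [0.5906, 0.19, 0.0561]
tcp_rot: [-0.001, 0.902, 0.431, -0.0]
contact_force: [-0.3, 1.4, -0.3]
gripper_width: 0.0627
gripper_force: 85.9
```

```bash
python3 - <<'E'
from h import *
pw()
E
```

```text
t 35.7 p [0.5906 0.19   0.0561] toolyaw(y-axis vs x) -38.9 tilt 0.09 F [-0.3  1.4 -0.3] T [ 0.07 -0.01  0.  ] w 0.0627 q7 -0.99
blob 211 [216. 304.] tool xy [-0.0086 -0.0171] lid yaw 168.0 rad 0.0192 ang in tool -153.3
```

```bash
python3 - <<'E'
from h import *
W=np.load('m5.npy',allow_pickle=True).item();im=cv2.imread('pics/w5.png')
for n,(u,v) in dict(p1=(314,302),p2=(319.5,206),p3=(324,37)).items():
    # bright ring: rim/cup
    k=np.zeros(im.shape[:2],np.uint8);cv2.circle(k,(int(u),int(v)),26,255,-1)
    g=cv2.cvtColor(im,cv2.COLOR_BGR2HSV);w=((k>0)&(g[:,:,2]>165)&(g[:,:,1]<38)).astype(np.uint8)
    n2,l,S,c=cv2.connectedComponentsWithStats(w);i=1+np.argmax(S[1:,4]);(a,b),r=cv2.minEnclosingCircle(np.argwhere(l==i)[:,::-1].astype(np.float32))
    print(n,S[i,4],(a,b,r),plane(W,a,b,.083).round(4),plane(W,u,v,.083).round(4))
E
```

```text
p1 235 (318.7115478515625, 311.39422607421875, 23.269189834594727) [ 0.6094 -0.1622  0.083 ] [ 0.6019 -0.1463  0.083 ]
p2 145 (317.84210205078125, 205.6842041015625, 15.765436172485352) [ 0.5986 -0.0025  0.083 ] [ 0.6008 -0.0029  0.083 ]
p3 596 (323.2279357910156, 34.31617736816406, 22.32962417602539) [0.5927 0.1922 0.083 ] [0.5937 0.1896 0.083 ]
```

>>> servo_tool([
  [0,0,-0.02],
  [0,0,-0.09],
  [0,0,0],
  [0,0,0],
  [0,0,0],
  [0,0,0],
  [0,0,0],
], hand=[1,1,1,1,1,1,1], spin=[0,0,-0.26,-0.26,-0.26,-0.26,-0.26])

```text
clock: 36.45
tool_pos: [0.5916, 0.1881, 0.101]
tcp_rot: [0.001, 0.706, 0.708, -0.0]
contact_force: [-0.0, -0.6, -0.7]
gripper_width: 0.0626
gripper_force: 86.0
```

>>> servo_tool([
  [-0.097,0.004,0],
  [-0.097,0.004,0],
  [-0.097,0.004,0],
  [-0.097,0.004,0],
  [-0.097,0.004,0],
  [0,0,0],
  [0,0,0],
], hand=[1,1,1,1,1,1,1], spin=[0,0,0,0,0,0,0])

```text
clock: 37.15
tool_pos: [0.5991, -0.0069, 0.1009]
tcp_rot: [0.0, 0.709, 0.705, -0.0]
contact_force: [0.4, 0.3, -0.6]
gripper_width: 0.0625
gripper_force: 86.0
```

```bash
python3 - <<'E'
from h import *
pw();goto(.599,-.0035,.062)
E
```

```text
t 37.15 p [ 0.5991 -0.0069  0.1009] toolyaw(y-axis vs x) -0.3 tilt 0.06 F [ 0.4  0.3 -0.6] T [ 0.05  0.06 -0.03] w 0.0625 q7 -0.11
blob 208 [216. 304.] tool xy [-0.0085 -0.0171] lid yaw -154.0 rad 0.0191 ang in tool -153.6
t 37.2 p [ 0.5991 -0.0049  0.1008] toolyaw(y-axis vs x) -0.2 tilt 0.01 F [-0.4  0.6 -0.8] T [ 0.07 -0.01 -0.03] w 0.0623 q7 -0.11
tool shares [ 0.0035 -0.0003  0.0971]
```

>>> servo_tool([
  [0.0015,0,0.05],
  [0.001,0,0.048],
  [0,0,0],
  [0,0,0.008],
  [0,0,0],
], hand=[1,1,1,1,1], spin=[0,0,0,0,0])

```text
clock: 37.7
tool_pos: [0.5992, -0.0031, 0.0585]
tcp_rot: [-0.0, 0.707, 0.707, 0.0]
contact_force: [0.7, 0.3, -0.4]
gripper_width: 0.0628
gripper_force: 79.1
```

>>> servo_tool([
  [0,0,0.006],
  [0,0,0],
], hand=[1,1], spin=[0,0])

```text
clock: 37.9
tool_pos: [0.5991, -0.0038, 0.0559]
tcp_rot: [0.0, 0.708, 0.707, 0.0]
contact_force: [-0.0, -0.3, 0.7]
gripper_width: 0.0625
gripper_force: 79.1
```

>>> servo_tool([
  [0,0,0.006],
  [0,0,0],
], hand=[1,1], spin=[0,0])

```text
clock: 38.1
tool_pos: [0.5995, -0.0039, 0.0538]
tcp_rot: [0.0, 0.708, 0.707, 0.0]
contact_force: [-1.4, 0.7, 4.8]
gripper_width: 0.0628
gripper_force: 79.7
```

>>> servo_tool([
  [0,0,0.003],
  [0,0,0.001],
  [0,0,0.001],
  [0,0,0.002],
  [0,0,0.002],
  [0,0,0.002],
  [0,0,0.002],
  [0,0,0],
], hand=[1,1,1,1,1,1,1,1], spin=[0.2,0.2,0.2,0.2,0.2,0.2,0.2,0])

```text
clock: 38.9
tool_pos: [0.6027, -0.0034, 0.0527]
tcp_rot: [0.001, 0.915, 0.404, 0.003]
contact_force: [-3.8, 1.7, 32.1]
gripper_width: 0.0622
gripper_force: 82.7
```

```bash
python3 - <<'E'
from h import *
pw()
E
```

```text
t 38.9 p [ 0.6027 -0.0034  0.0527] toolyaw(y-axis vs x) -42.3 tilt 0.39 F [-3.8  1.7 32.1] T [ 0.47  1.57 -0.22] w 0.0622 q7 -0.7
blob 172 [218. 307.] tool xy [-0.0104 -0.0163] lid yaw 170.5 rad 0.0193 ang in tool -147.5
```

>>> servo_tool([
  [0,0,-0.003],
  [0,0,0],
  [0,0,0],
  [0,0,0],
  [0,0,0],
  [0,0,0],
  [0,0,0],
], hand=[1,1,1,1,1,1,1], spin=[0.2,0.2,0.2,0.2,0.2,0.2,0])

```text
clock: 39.65
tool_pos: [0.6048, -0.0065, 0.0529]
tcp_rot: [0.002, 0.995, 0.101, 0.005]
contact_force: [1.0, -4.3, 21.6]
gripper_width: 0.0624
gripper_force: 69.3
```

```bash
python3 - <<'E'
from h import *
pw()
E
```

```text
t 39.65 p [ 0.6048 -0.0065  0.0529] toolyaw(y-axis vs x) -78.4 tilt 0.66 F [ 1.  -4.3 21.6] T [-1.75 -0.55 -0.07] w 0.0624 q7 -1.19
blob 162 [279. 215.] tool xy [0.0332 0.0096] lid yaw -4.3 rad 0.0346 ang in tool 73.9
blob 79 [310. 236.] tool xy [0.0237 0.0224] lid yaw -31.9 rad 0.0326 ang in tool 46.7
blob 83 [224. 316.] tool xy [-0.0149 -0.0139] lid yaw 149.0 rad 0.0204 ang in tool -133.0
```

>>> servo_tool([
  [0,0,-0.004],
  [0,0,-0.003],
  [0,0,-0.003],
  [0,0,-0.003],
  [0,0,-0.02],
  [0,0,-0.08],
  [0,0,-0.04],
  [0,0,0],
], hand=[1,1,1,1,1,1,1,1], spin=[-0.26,-0.26,-0.26,-0.26,-0.26,0,0,0])

```text
clock: 40.5
tool_pos: [0.601, -0.0041, 0.1128]
tcp_rot: [0.001, 0.903, 0.43, 0.002]
contact_force: [0.5, 0.2, -0.7]
gripper_width: 0.0623
gripper_force: 77.0
```

```bash
cat >> h.py <<'E'
def lidc(im,m,p,R,off=.0426,zb=None):
    # far-edge of the lid top circle, fit a circle of 32 mm in the plane of its top
    P=[]
    for a in np.radians(np.arange(20,161,4)):
        for r in range(30,95):
            u=258+r*np.cos(a);v=268-r*np.sin(a)
            if im[int(v),int(u)].max()>60 and im[int(v-2*np.sin(a)),int(u+2*np.cos(a))].max()>60: P.append(plane(m,u,v,p[2]+off));break
    P=np.array(P);Q=(R.T@(P-p).T).T[:,:2]
    from scipy.optimize import least_squares
    f=least_squares(lambda c:np.hypot(*(Q-c[:2]).T)-c[2],[0,0,.032],loss='soft_l1',f_scale=.001)
    print('lid centre in tool xy',f.x.round(4),'n',len(Q),'rms',np.sqrt(np.mean(f.fun**2)).round(4))
E
python3 - <<'E'
from h import *
R,s=st();m=cams.camera_model('wrist');im=snap('wrist','w12.png');snap('side','d12.png')
for o in(.0386,.0426,.0466): lidc(im,m,s['tool_pos'],R,o)
pip(im)
E
```

```text
t 40.5 p [ 0.601  -0.0041  0.1128] toolyaw(y-axis vs x) -39.1 tilt 0.26 F [ 0.5  0.2 -0.7] T [-0.   -0.04  0.01] w 0.0623 q7 -0.66
lid centre in tool xy [0.0045 0.     0.0301] n 36 rms 0.0009
lid centre in tool xy [0.007  0.     0.0291] n 36 rms 0.0009
lid centre in tool xy [0.0095 0.     0.0281] n 36 rms 0.0009
blob 22 [255. 208.] [95. 92. 87.] angle img 93.0
blob 39 [275. 211.] [104. 100.  95.] angle img 73.0
blob 16 [297. 221.] [92. 90. 85.] angle img 48.0
blob 22 [309. 233.] [107. 100.  91.] angle img 33.0
blob 142 [221. 311.] [105. 102.  96.] angle img -129.0
```

```bash
cat >> h.py <<'E'
def lidx(im,m,p,R,off=.0186):
    Q=[]
    for a in np.radians(np.arange(60,121,4)):
        for r in range(30,95):
            u=258+r*np.cos(a);v=268-r*np.sin(a)
            if im[int(v),int(u)].max()>60 and im[int(v-2*np.sin(a)),int(u+2*np.cos(a))].max()>60: Q.append((R.T@(plane(m,u,v,p[2]+off)-p))[:2]);break
    Q=np.array(Q);c=Q[:,0]-np.sqrt(np.maximum(.032**2-Q[:,1]**2,0));print('lid centre tool x',np.median(c).round(4),c.std().round(4))
E
python3 - <<'E'
from h import *
R,s=st();m=cams.camera_model('wrist');p=s['tool_pos']
for f,o in(('w6',.0085),('w8',.0186),('w9',.0186),('w12',.0186)):
    print(f);lidx(cv2.cvtColor(cv2.imread(f'pics/{f}.png'),cv2.COLOR_BGR2RGB),m,p,R,o)
# finger tip pads: silhouette of fingertips in w12
E
```

```text
t 40.6 p [ 0.5989 -0.0039  0.1102] toolyaw(y-axis vs x) -39.1 tilt 0.01 F [-0.4 -0.2 -1.2] T [0.01 0.02 0.06] w 0.0625 q7 -0.66
w6
lid centre tool x -0.0034 0.0009
w8
lid centre tool x -0.0029 0.0008
w9
lid centre tool x -0.0032 0.0022
w12
lid centre tool x -0.0054 0.0015
```

>>> servo_tool([
  [0,0,0],
  [0,0,0],
  [0,0,0],
  [0,0,0],
  [0.013,0,0],
  [0,0,0],
], hand=[1,1,1,1,1,1], spin=[-0.25,-0.25,-0.25,-0.25,0,0])

```text
clock: 41.2
tool_pos: [0.5993, 0.0023, 0.1095]
tcp_rot: [-0.001, 0.762, 0.648, -0.0]
contact_force: [0.4, 1.1, 0.1]
gripper_width: 0.0621
gripper_force: 77.0
```

>>> servo_tool([
  [0,0,0.06],
  [0,0,0.06],
  [0,0,0.012],
  [0,0,0.005],
  [0,0,0],
], hand=[1,1,1,1,1], spin=[0,0,0,0,0])

```text
clock: 41.7
tool_pos: [0.5998, 0.0009, 0.0557]
tcp_rot: [-0.0, 0.761, 0.648, -0.0]
contact_force: [0.2, -2.0, -1.1]
gripper_width: 0.0622
gripper_force: 79.8
```

>>> servo_tool([
  [0,0,0.006],
  [0,0,0],
  [0,0,0],
], hand=[1,1,1], spin=[0,0,0])

```text
clock: 42.0
tool_pos: [0.6004, 0.0012, 0.0538]
tcp_rot: [0.0, 0.761, 0.649, 0.0]
contact_force: [0.7, -0.9, -0.3]
gripper_width: 0.0622
gripper_force: 79.8
```

>>> servo_tool([
  [0,0,0.006],
  [0,0,0],
  [0,0,0],
], hand=[1,1,1], spin=[0,0,0])

```text
clock: 42.3
tool_pos: [0.6007, 0.0012, 0.0529]
tcp_rot: [0.0, 0.761, 0.649, 0.001]
contact_force: [-3.7, -1.6, 15.7]
gripper_width: 0.0623
gripper_force: 81.8
```

>>> servo_tool([
  [0,0,0.006],
  [0,0,0],
  [0,0,0],
], hand=[1,1,1], spin=[0,0,0])

```text
clock: 42.6
tool_pos: [0.6007, 0.0012, 0.0526]
tcp_rot: [0.0, 0.761, 0.649, 0.0]
contact_force: [-11.0, -0.7, 35.9]
gripper_width: 0.0622
gripper_force: 84.0
```

>>> servo_tool([
  [0,0,-0.006],
  [0,0,0],
  [0,0,-0.05],
  [0,0,-0.1],
  [0,0,-0.1],
  [0,0,0],
  [0,0,0],
], hand=[-1,-1,-1,-1,-1,-1,-1], spin=[0,0,0,0,0,0,0])

```text
clock: 43.3
tool_pos: [0.6003, 0.0015, 0.1513]
tcp_rot: [0.0, 0.761, 0.649, 0.001]
contact_force: [-0.3, 0.1, -0.6]
gripper_width: 0.0856
gripper_force: 0.0
```

```bash
cat >> h.py <<'E'
def potlid(im,m,x,y,zc):
    "lid standing on a pot near (x,y), lid centre height zc: centre and yaw"
    k=cv2.morphologyEx(cv2.inRange(im,(0,0,0),(45,45,45)),cv2.MORPH_OPEN,np.ones((5,5)))
    k=cv2.morphologyEx(k,cv2.MORPH_CLOSE,np.ones((9,9)))
    u,v=proj(m,[[x,y,zc+.012]])[0]
    n,l,S,c=cv2.connectedComponentsWithStats(k);i=l[int(v),int(u)];q=(l==i).astype(np.uint8)
    h=cv2.convexHull(np.argwhere(q)[:,::-1].astype(np.int32));b=cv2.boundingRect(h)
    e=lambda X:np.r_[cv2.boundingRect(proj(m,[[X[0]+.032*np.cos(a),X[1]+.032*np.sin(a),X[2]+d] for a in np.linspace(0,6.28,60) for d in(-.012,.012)]).astype(np.float32))]
    print('box',b,'expected',e((x,y,zc)),'area',S[i,4])
    cx,cy=b[0]+b[2]/2,b[1]+b[3]/2; ex=e((x,y,zc)); C=plane(m,cx,cy,zc)-plane(m,ex[0]+ex[2]/2,ex[1]+ex[3]/2,zc)+np.array([x,y,zc])
    M=np.zeros(k.shape,np.uint8);cv2.fillConvexPoly(M,h,255);M=cv2.erode(M,np.ones((7,7)))
    w=np.argwhere((M>0)&(im.min(2)>75))
    if len(w):
        p=plane(m,w[:,1].mean(),w[:,0].mean(),zc+.012);print('centre',C.round(4),'pip n',len(w),w.mean(0)[::-1].round(),'sd',w.std(0).round(1),'yaw',np.degrees(np.arctan2(p[1]-C[1],p[0]-C[0])).round(1),'r',np.hypot(*(p-C)[:2]).round(4))
    else: print('centre',C,'no pip')
E
python3 - <<'E'
from h import *
st();m=cams.camera_model('wrist');im=snap('wrist','w13.png');np.save('m13.npy',m,allow_pickle=True);snap('side','d13.png');snap('scene','s13.png')
potlid(im,m,.5995,-.003,.083)
W=np.load('m10.npy',allow_pickle=True).item();potlid(cv2.cvtColor(cv2.imread('pics/w10.png'),cv2.COLOR_BGR2RGB),W,.592,.190,.0818)
potlid(cv2.cvtColor(cv2.imread('pics/w10.png'),cv2.COLOR_BGR2RGB),W,.592,.190,.078)
E
```

```text
t 43.3 p [0.6003 0.0015 0.1513] toolyaw(y-axis vs x) -9.1 tilt 0.08 F [-0.3  0.1 -0.6] T [ 0.04 -0.01  0.  ] w 0.0856 q7 -0.23
box (212, 153, 87, 98) expected [210 161  89  91] area 6462
centre [6.008e-01 5.000e-04 8.300e-02] pip n 118 [231. 226.] sd [6.4 4.4] yaw -149.2 r 0.0235
box (223, 145, 74, 84) expected [220 153  76  78] area 4437
centre [0.5968 0.191  0.0818] pip n 120 [251. 187.] sd [31.9  4.9] yaw 101.5 r 0.0085
box (223, 145, 74, 84) expected [220 152  76  77] area 4437
centre [0.5957 0.1903 0.078 ] pip n 120 [251. 187.] sd [31.9  4.9] yaw 100.3 r 0.0086
```

>>> servo_tool([
  [-0.011,0.002,0.1],
  [0,0,0.1],
  [0,0,0.046],
  [0,0,0],
  [0,0,0],
  [0,0,0],
  [0,0,0],
  [0,0,0],
], hand=[-1,-1,-1,-1,1,1,1,1], spin=[0,0,0,0,0,0,0,0], force=80)

```text
clock: 44.25
tool_pos: [0.6011, -0.0034, 0.0539]
tcp_rot: [0.001, 0.761, 0.649, 0.001]
contact_force: [-0.1, -0.2, 4.0]
gripper_width: 0.0625
gripper_force: 87.2
```

>>> servo_tool([
  [0,0,0.002],
  [0,0,0.001],
  [0,0,0.001],
  [0,0,0.001],
  [0,0,0.001],
  [0,0,0.001],
  [0,0,0.001],
  [0,0,0],
], hand=[1,1,1,1,1,1,1,1], spin=[0,0.17,0.17,0.17,0.17,0.17,0.17,0])

```text
clock: 45.05
tool_pos: [0.6026, -0.0048, 0.0535]
tcp_rot: [0.002, 0.906, 0.423, 0.002]
contact_force: [-6.7, -3.3, 28.9]
gripper_width: 0.0622
gripper_force: 90.3
```

```bash
python3 - <<'E'
from h import *
pw()
E
```

```text
t 45.05 p [ 0.6026 -0.0048  0.0535] toolyaw(y-axis vs x) -39.9 tilt 0.3 F [-6.7 -3.3 28.9] T [-0.52  1.44 -0.36] w 0.0622 q7 -0.65
blob 200 [220. 306.] tool xy [-0.0101 -0.0157] lid yaw 172.6 rad 0.0187 ang in tool -147.4
```

>>> servo_tool([
  [0,0,-0.02],
  [0,0,-0.06],
  [0,0,-0.08],
  [-0.092,0.075,0],
  [-0.092,0.075,0],
  [-0.092,0.075,0],
  [0,0,0],
  [0,0,0],
], hand=[1,1,1,1,1,1,1,1], spin=[0,0,0,0,0,0,-0.28,-0.28])

```text
clock: 45.9
tool_pos: [0.5985, -0.1483, 0.1137]
tcp_rot: [0.001, 0.833, 0.554, -0.0]
contact_force: [0.2, -0.7, -0.4]
gripper_width: 0.0002
gripper_force: 0.0
```

>>> servo_tool([
  [0,0,0],
  [0,0,0],
  [0,0,0],
  [0,0,0],
  [0,0,0],
  [0,0,0],
  [0,0,0],
  [0,0,0],
], hand=[1,1,1,1,1,1,1,1], spin=[-0.28,-0.28,-0.28,-0.28,-0.28,-0.28,-0.28,-0.28])

```text
clock: 46.7
tool_pos: [0.5989, -0.1459, 0.1137]
tcp_rot: [0.0, 0.385, 0.923, 0.0]
contact_force: [0.6, -0.9, 0.3]
gripper_width: -0.0003
gripper_force: 0.0
```

```bash
python3 - <<'E'
from h import *
pw();goto(.6005,-.147,.06)
E
```

```text
t 46.7 p [ 0.5989 -0.1459  0.1137] toolyaw(y-axis vs x) 44.7 tilt 0.04 F [ 0.6 -0.9  0.3] T [-0.02 -0.    0.01] w -0.0003 q7 0.82
blob 6508 [260. 249.] tool xy [0.0182 0.0021] lid yaw 128.1 rad 0.0184 ang in tool 83.4
blob 48 [263. 283.] tool xy [0.002  0.0034] lid yaw 75.5 rad 0.004 ang in tool 30.4
blob 45 [247. 283.] tool xy [ 0.0019 -0.0032] lid yaw -165.4 rad 0.0037 ang in tool 150.3
t 46.75 p [ 0.5989 -0.146   0.1137] toolyaw(y-axis vs x) 45.0 tilt 0.04 F [ 0.4 -0.4 -0. ] T [-0.04 -0.   -0.  ] w -0.0 q7 0.83
tool shares [-0.0045  0.0011  0.1342]
```

>>> servo_tool([
  [0,0,-0.1],
  [0.084,0.085,0],
  [0.084,0.085,0],
  [0.084,0.085,0],
  [0,0,0],
  [0,0,0],
  [0,0,0],
  [0,0,0],
], hand=[-1,-1,-1,-1,-1,-1,-1,-1], spin=[0,0.2,0,0,0.28,0.28,0.28,0.28])

```text
clock: 47.55
tool_pos: [0.6114, -0.0029, 0.1537]
tcp_rot: [0.0, 0.681, 0.733, 0.0]
contact_force: [0.8, 0.8, -0.1]
gripper_width: 0.0852
gripper_force: 0.0
```

```bash
python3 - <<'E'
from h import *
st();m=cams.camera_model('wrist');im=snap('wrist','w14.png');np.save('m14.npy',m,allow_pickle=True);snap('side','d14.png');snap('scene','s14.png')
potlid(im,m,.6,-.003,.080)
b=cv2.resize(cv2.imread('pics/d14.png')[140:230,220:320],None,fx=3.8,fy=3.8,interpolation=0)[:300];c=cv2.resize(cv2.imread('pics/s14.png')[150:220,215:310],(380,280),interpolation=0)
a=cv2.imread('pics/w14.png')[80:384,130:400]
r=np.vstack([b,c]);a=cv2.resize(a,(400,450))
cv2.imwrite('pics/c11.png',np.hstack([r,cv2.copyMakeBorder(a,0,r.shape[0]-450,0,0,cv2.BORDER_CONSTANT)]));print(r.shape)
E
```

```text
t 47.55 p [ 0.6114 -0.0029  0.1537] toolyaw(y-axis vs x) 4.2 tilt 0.04 F [ 0.8  0.8 -0.1] T [ 0.03  0.01 -0.02] w 0.0852 q7 -0.03
box (198, 182, 86, 71) expected [196 153  87  89] area 4995
centre [ 0.6022 -0.0197  0.08  ] pip n 115 [214. 227.] sd [2. 6.] yaw -168.6 r 0.0204
(580, 380, 3)
```

View pics/c11.png

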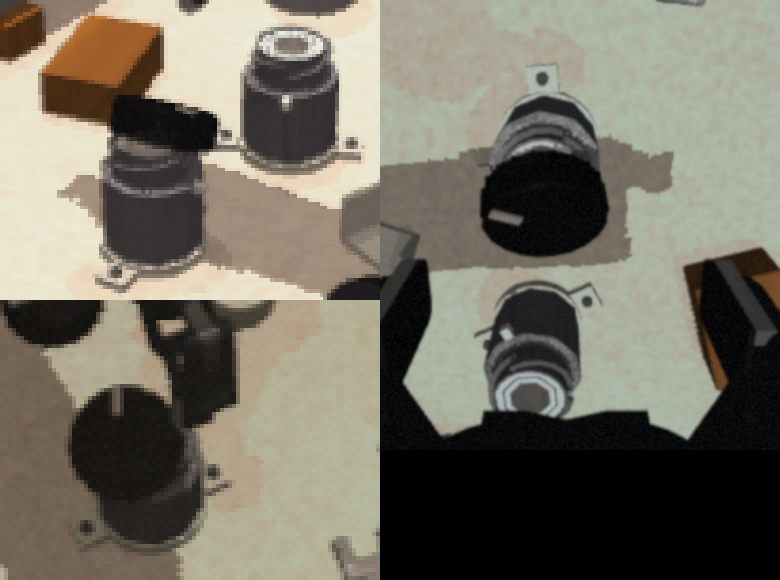

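```bash
python3 - <<'E'
from h import *
m=np.load('m14.npy',allow_pickle=True).item()
for z in(.085,.09): print(plane(m,241,218.5,z).round(4))
x=plane(m,241,216,.088);goto(x[0],x[1],.06)
print('pip',plane(m,(505-380)/1.48+130,80+215/1.48,.098))
E
```

```text
[ 0.6019 -0.0185  0.085 ]
[ 0.602  -0.0164  0.09  ]
t 47.7 p [ 0.6114 -0.0029  0.1536] toolyaw(y-axis vs x) 4.8 tilt 0.03 F [-0.4  0.4 -0.2] T [-0.01  0.01 -0.02] w 0.0855 q7 -0.02
tool shares [-0.0284 -0.0266  0.2339]
pip [ 0.58282448 -0.01980452  0.098     ]
```

>>> servo_tool([
  [-0.028,-0.026,0],
  [0,0,0.1],
  [0,0,0.1],
  [0,0,0.035],
  [0,0,0],
  [0,0,0],
  [0,0,0],
  [0,0,0],
], hand=[-1,-1,-1,-1,1,1,1,1], spin=[0,0,0,-0.14,0,0,0,0], force=70)

```text
clock: 48.5
tool_pos: [0.6024, -0.0155, 0.0605]
tcp_rot: [0.001, 0.65, 0.76, 0.0]
contact_force: [-1.1, -0.2, 0.7]
gripper_width: 0.0617
gripper_force: 75.8
```

>>> servo_tool([
  [0,0,-0.003],
  [0,0,-0.003],
  [0,0,-0.003],
  [0,0,-0.003],
  [0,0,-0.02],
  [0,0,-0.06],
  [0,0,-0.08],
  [0,0,0],
], hand=[1,1,1,1,1,1,1,1], spin=[-0.25,-0.25,-0.25,-0.25,0,0,0,0])

```text
clock: 49.3
tool_pos: [0.6054, -0.0148, 0.1333]
tcp_rot: [0.004, 0.433, 0.901, 0.002]
contact_force: [1.1, 0.5, -0.2]
gripper_width: 0.0619
gripper_force: 76.0
```

```bash
python3 - <<'E'
from h import *
pw();goto(.51,.05);snap('side','d15.png')
E
```

```text
t 49.3 p [ 0.6054 -0.0148  0.1333] toolyaw(y-axis vs x) 38.7 tilt 0.5 F [ 1.1  0.5 -0.2] T [ 0.04 -0.12 -0.02] w 0.0619 q7 0.49
blob 230 [256. 211.] tool xy [0.0351 0.0007] lid yaw 128.1 rad 0.0351 ang in tool 88.9
blob 88 [290. 218.] tool xy [0.0322 0.014 ] lid yaw 105.8 rad 0.0351 ang in tool 66.5
blob 26 [227. 217.] tool xy [ 0.0329 -0.0112] lid yaw 147.9 rad 0.0347 ang in tool 108.8
blob 352 [213. 286.] tool xy [ 0.0003 -0.018 ] lid yaw -143.0 rad 0.018 ang in tool 179.0
blob 370 [248. 322.] tool xy [-0.0186 -0.0032] lid yaw -62.0 rad 0.0188 ang in tool -99.6
t 49.35 p [ 0.604  -0.0149  0.1312] toolyaw(y-axis vs x) 38.7 tilt 0.32 F [-0.3  0.4 -1.2] T [0.01 0.08 0.03] w 0.0621 q7 0.49
tool shares [ 0.2735 -0.0819 -0.0013]
```

>>> servo_tool([
  [0,0,0],
  [0,0,0],
  [0,0,0],
  [0,0,0],
  [0,0,0],
  [0.054,-0.078,0],
  [0.054,-0.078,0],
  [0.054,-0.078,0],
], hand=[1,1,1,1,1,1,1,1], spin=[0.258,0.258,0.258,0.258,0.258,0,0,0])

```text
clock: 50.2
tool_pos: [0.506, 0.0499, 0.1272]
tcp_rot: [-0.001, 0.707, 0.708, -0.001]
contact_force: [0.6, 1.0, 0.3]
gripper_width: 0.0618
gripper_force: 76.0
```

>>> servo_tool([
  [0,0,0.1],
  [0,0,0.1],
  [0,0,0.08],
  [0,0,0.05],
  [0,0,0.01],
  [0,0,0],
], hand=[1,1,1,1,1,1], spin=[0,0,0,0,0,0])

```text
clock: 50.8
tool_pos: [0.507, 0.0516, -0.0081]
tcp_rot: [-0.001, 0.706, 0.708, -0.0]
contact_force: [-3.3, 5.0, 10.9]
gripper_width: 0.0621
gripper_force: 89.4
```

>>> servo_tool([
  [0,0,0],
  [0,0,0],
  [0,0,0],
  [0,0,-0.1],
  [0,0,-0.1],
  [0,0,-0.05],
  [0,0,0],
], hand=[-1,-1,-1,-1,-1,-1,-1], spin=[0,0,0,0,0,0,0])

```text
clock: 51.5
tool_pos: [0.5103, 0.0493, 0.0948]
tcp_rot: [0.002, 0.706, 0.708, 0.002]
contact_force: [0.8, 1.0, -0.3]
gripper_width: 0.0854
gripper_force: 0.0
```

```bash
python3 - <<'E'
from h import *
st();m=cams.camera_model('wrist');im=snap('wrist','w16.png');lids(im,m)
sc=snap('scene','s16.png');S=cams.camera_model('scene');sd=snap('side','d16.png');D=cams.camera_model('side')
for i,mm in((sc,S),(sd,D)):
    k=cv2.morphologyEx(cv2.inRange(i,(0,0,0),(38,38,38)),cv2.MORPH_OPEN,np.ones((3,3)))
    for q in cv2.findContours(k,cv2.RETR_EXTERNAL,cv2.CHAIN_APPROX_NONE)[0]:
        if 250<cv2.contourArea(q)<800:
            x,y,w,h=cv2.boundingRect(q);print((x,y,w,h),plane(mm,x+w/2,y+h/2,.012).round(3))
E
```

```text
t 51.5 p [0.5103 0.0493 0.0948] toolyaw(y-axis vs x) 0.1 tilt 0.32 F [ 0.8  1.  -0.3] T [-0.07 -0.    0.02] w 0.0854 q7 -0.24
lid [0.5075 0.0492 0.012 ] r 42.0 pip n 123 [0.4878 0.061  0.024 ] yaw 149.3 rad 0.023
(161, 161, 25, 24) [ 0.464 -0.168  0.012]
(216, 138, 24, 23) [ 0.439 -0.018  0.012]
(249, 132, 28, 43) [0.48  0.064 0.012]
(392, 0, 44, 13) [0.101 0.697 0.012]
(490, 285, 22, 55) [ 0.057 -0.017  0.012]
(262, 216, 29, 21) [0.506 0.049 0.012]
(305, 213, 29, 24) [ 0.436 -0.015  0.012]
(333, 181, 26, 20) [ 0.459 -0.164  0.012]
```

>>> servo_tool([
  [0,-0.006,0.1],
  [0,0,0.1],
  [0,0,0.075],
  [0,0,0.005],
  [0,0,0],
  [0,0,0],
  [0,0,0],
  [0,0,0],
], hand=[-1,-1,-1,-1,1,1,1,1], spin=[0,0,0,0,0,0,0,0], force=100)

```text
clock: 52.45
tool_pos: [0.5069, 0.0495, -0.0185]
tcp_rot: [0.001, 0.706, 0.708, 0.001]
contact_force: [-0.2, 0.6, 6.6]
gripper_width: 0.0618
gripper_force: 108.9
```

>>> servo_tool([
  [0,0,-0.08],
  [0,0,-0.12],
  [0,0,-0.12],
  [-0.0433,0.0777,0],
  [-0.0433,0.0777,0],
  [-0.0433,0.0777,0],
  [0,0,0],
], hand=[1,1,1,1,1,1,1], spin=[0,0,0,0,0,0,0])

```text
clock: 53.15
tool_pos: [0.6033, -0.0061, 0.1095]
tcp_rot: [0.003, 0.707, 0.707, 0.001]
contact_force: [0.1, -0.8, -1.0]
gripper_width: 0.0616
gripper_force: 108.9
```

>>> servo_tool([
  [0,0,0],
  [0,0,0],
  [0,0,0],
  [0,0,0],
  [0,0,0],
  [0,0,0],
  [0,0,0],
  [0,0,0],
], hand=[1,1,1,1,1,1,1,1], spin=[-0.2714,-0.2714,-0.2714,-0.2714,-0.2714,-0.2714,-0.2714,0])

```text
clock: 53.95
tool_pos: [0.5987, -0.0023, 0.1085]
tcp_rot: [0.0, 0.282, 0.959, 0.0]
contact_force: [-0.2, -0.0, -0.4]
gripper_width: 0.062
gripper_force: 108.8
```

```bash
python3 - <<'E'
from h import *
pw();goto(.6003,-.003,.058)
E
```

```text
t 53.95 p [ 0.5987 -0.0023  0.1085] toolyaw(y-axis vs x) 57.3 tilt 0.02 F [-0.2 -0.  -0.4] T [-0.02 -0.01 -0.01] w 0.062 q7 0.73
blob 495 [210. 266.] tool xy [ 0.0102 -0.0186] lid yaw -151.6 rad 0.0212 ang in tool 151.1
t 54.0 p [ 0.5988 -0.0023  0.1085] toolyaw(y-axis vs x) 57.0 tilt 0.02 F [ 0.7 -0.  -0. ] T [ 0.02  0.05 -0.  ] w 0.0616 q7 0.73
tool shares [-0.0042  0.0005  0.1263]
```

>>> servo_tool([
  [-0.003,0,0.06],
  [0,0,0.06],
  [0,0,0],
  [0,0,0],
], hand=[1,1,1,1], spin=[0,0,0,0])

```text
clock: 54.4
tool_pos: [0.5998, -0.0033, 0.0604]
tcp_rot: [-0.0, 0.283, 0.959, -0.0]
contact_force: [-0.5, -0.8, -0.4]
gripper_width: 0.0616
gripper_force: 109.3
```

>>> servo_tool([
  [0,0,0.006],
  [0,0,0.006],
  [0,0,0],
], hand=[1,1,1], spin=[0,0,0])

```text
clock: 54.7
tool_pos: [0.6005, -0.0037, 0.0558]
tcp_rot: [0.001, 0.283, 0.959, -0.0]
contact_force: [1.7, -3.0, 0.3]
gripper_width: 0.0617
gripper_force: 109.3
```

>>> servo_tool([
  [0,0,0.004],
  [0,0,0],
], hand=[1,1], spin=[0,0])

```text
clock: 54.9
tool_pos: [0.6003, -0.0036, 0.0538]
tcp_rot: [0.0, 0.283, 0.959, -0.0]
contact_force: [1.4, -4.6, -0.5]
gripper_width: 0.0613
gripper_force: 109.4
```

>>> servo_tool([
  [0,0,0.004],
  [0,0,0],
], hand=[1,1], spin=[0,0])

```text
clock: 55.1
tool_pos: [0.6003, -0.0036, 0.0526]
tcp_rot: [0.0, 0.283, 0.959, -0.0]
contact_force: [-0.1, -4.3, 5.5]
gripper_width: 0.062
gripper_force: 110.4
```

>>> servo_tool([
  [-0.001,-0.001,0],
  [0,0,0.001],
  [0,0,0.001],
  [0,0,0.001],
  [0,0,0],
], hand=[1,1,1,1,1], spin=[0.18,0.18,0.18,0.18,0])

```text
clock: 55.6
tool_pos: [0.6013, -0.004, 0.0525]
tcp_rot: [0.001, 0.459, 0.889, 0.0]
contact_force: [-2.4, -5.2, 13.4]
gripper_width: 0.0622
gripper_force: 110.9
```

>>> servo_tool([
  [0,0,0.001],
  [0,0,0.001],
  [0,0,0.001],
  [0,0,0.001],
  [0,0,0],
], hand=[1,1,1,1,1], spin=[0.18,0.18,0.18,0.18,0])

```text
clock: 56.1
tool_pos: [0.6021, -0.0054, 0.0523]
tcp_rot: [0.002, 0.617, 0.787, 0.0]
contact_force: [-6.0, -8.2, 24.0]
gripper_width: 0.0619
gripper_force: 112.3
```

```bash
python3 - <<'E'
from h import *
pw()
E
```

```text
t 56.1 p [ 0.6021 -0.0054  0.0523] toolyaw(y-axis vs x) 13.7 tilt 0.25 F [-6.  -8.2 24. ] T [-1.47  0.75 -0.45] w 0.0619 q7 0.09
blob 472 [210. 266.] tool xy [ 0.0102 -0.0188] lid yaw 165.1 rad 0.0214 ang in tool 151.5
```

>>> servo_tool([
  [0,0,-0.004],
  [0,0,-0.002],
  [0,0,-0.002],
  [0,0,-0.001],
  [0,0,-0.001],
  [0,0,-0.001],
  [0,0,0],
], hand=[1,1,1,1,1,1,1], spin=[-0.278,-0.278,-0.278,-0.278,-0.278,-0.278,0])

```text
clock: 56.85
tool_pos: [0.5999, -0.0035, 0.0535]
tcp_rot: [-0.0, 0.224, 0.975, 0.0]
contact_force: [-0.4, -3.9, 0.6]
gripper_width: 0.0619
gripper_force: 109.5
```

>>> servo_tool([
  [0,0,-0.02],
  [0,0,-0.05],
  [0,0,-0.08],
  [0,0,0],
  [0,0,0],
  [0,0,0],
  [0,0,0],
  [0,0,0],
], hand=[1,1,1,1,1,1,1,1], spin=[0,0,0,-0.28,-0.28,-0.28,-0.28,-0.28])

```text
clock: 57.65
tool_pos: [0.6002, -0.0015, 0.1143]
tcp_rot: [0.0, -0.142, 0.99, 0.001]
contact_force: [-0.7, 0.3, 0.2]
gripper_width: 0.0617
gripper_force: 109.3
```

```bash
python3 - <<'E'
from h import *
pw();goto(.6008,-.147)
E
```

```text
t 57.65 p [ 0.6002 -0.0015  0.1143] toolyaw(y-axis vs x) 106.3 tilt 0.1 F [-0.7  0.3  0.2] T [-0.03 -0.03  0.02] w 0.0617 q7 1.47
blob 496 [211. 266.] tool xy [ 0.0101 -0.0184] lid yaw -102.5 rad 0.021 ang in tool 151.2
t 57.7 p [ 0.6001 -0.0018  0.1141] toolyaw(y-axis vs x) 106.7 tilt 0.1 F [ 0.5 -0.9 -0.7] T [-0.04  0.04 -0.04] w 0.0617 q7 1.47
tool shares [ 0.1026 -0.3482 -0.0006]
```

>>> servo_tool([
  [0.0342,-0.116,0],
  [0.0342,-0.116,0],
  [0.0342,-0.116,0],
  [0,0,0],
  [0,0,0.067],
  [0,0,0.067],
  [0,0,0],
  [0,0,0],
], hand=[1,1,1,1,1,1,1,1], spin=[0,0,0,0,0,0,0,0])

```text
clock: 58.5
tool_pos: [0.5993, -0.1476, 0.06]
tcp_rot: [-0.0, -0.138, 0.99, 0.001]
contact_force: [0.1, -0.8, -0.4]
gripper_width: 0.0617
gripper_force: 109.8
```

>>> servo_tool([
  [0,0,0.006],
  [0,0,0.005],
  [0,0,0],
], hand=[1,1,1], spin=[0,0,0])

```text
clock: 58.8
tool_pos: [0.5993, -0.1481, 0.0559]
tcp_rot: [0.0, -0.139, 0.99, 0.0]
contact_force: [0.7, -0.9, 0.2]
gripper_width: 0.0616
gripper_force: 110.0
```

>>> servo_tool([
  [0,0,0.004],
  [0,0,0],
], hand=[1,1], spin=[0,0])

```text
clock: 59.0
tool_pos: [0.5991, -0.1484, 0.054]
tcp_rot: [-0.0, -0.139, 0.99, 0.0]
contact_force: [-0.1, 0.8, -0.3]
gripper_width: 0.0615
gripper_force: 110.0
```

>>> servo_tool([
  [0,0,0.004],
  [0,0,0],
], hand=[1,1], spin=[0,0])

```text
clock: 59.2
tool_pos: [0.5994, -0.1485, 0.0526]
tcp_rot: [0.0, -0.14, 0.99, 0.0]
contact_force: [0.1, -0.6, 1.2]
gripper_width: 0.0622
gripper_force: 110.1
```

>>> servo_tool([
  [0,0,0.002],
  [0,0,0.001],
  [0,0,0.001],
  [0,0,0.001],
  [0,0,0],
], hand=[1,1,1,1,1], spin=[0.18,0.18,0.18,0.18,0])

```text
clock: 59.7
tool_pos: [0.5995, -0.1484, 0.0507]
tcp_rot: [0.0, 0.049, 0.999, -0.0]
contact_force: [0.9, -0.4, 1.0]
gripper_width: 0.0616
gripper_force: 109.9
```

>>> servo_tool([
  [0,0,0.001],
  [0,0,0.001],
  [0,0,0.001],
  [0,0,0.001],
  [0,0,0],
], hand=[1,1,1,1,1], spin=[0.18,0.18,0.18,0.18,0])

```text
clock: 60.2
tool_pos: [0.599, -0.1486, 0.0487]
tcp_rot: [-0.0, 0.234, 0.972, -0.0]
contact_force: [0.0, 0.4, -0.9]
gripper_width: 0.0616
gripper_force: 109.8
```

```bash
python3 - <<'E'
from h import *
pw()
E
```

```text
t 60.2 p [ 0.599  -0.1486  0.0487] toolyaw(y-axis vs x) 62.9 tilt 0.03 F [ 0.   0.4 -0.9] T [ 0.04 -0.03 -0.02] w 0.0616 q7 1.05
blob 490 [211. 266.] tool xy [ 0.0102 -0.0185] lid yaw -146.0 rad 0.0211 ang in tool 151.0
```

>>> servo_tool([
  [0,0,0.001],
  [0,0,0.001],
  [0,0,0.001],
  [0,0,0.001],
  [0,0,0],
], hand=[1,1,1,1,1], spin=[0.18,0.18,0.18,0.18,0])

```text
clock: 60.75
tool_pos: [0.5995, -0.1486, 0.0476]
tcp_rot: [0.0, 0.412, 0.911, -0.0]
contact_force: [-0.2, -0.2, 2.0]
gripper_width: 0.0615
gripper_force: 110.2
```

>>> servo_tool([
  [0,0,0.001],
  [0,0,0.001],
  [0,0,0],
  [0,0,0],
  [0,0,0],
], hand=[1,1,1,1,1], spin=[0.18,0.18,0.18,0.18,0])

```text
clock: 61.25
tool_pos: [0.6004, -0.1489, 0.0476]
tcp_rot: [0.001, 0.575, 0.818, 0.0]
contact_force: [0.3, 0.3, 5.8]
gripper_width: 0.0611
gripper_force: 110.6
```

```bash
python3 - <<'E'
from h import *
pw()
E
```

```text
t 61.25 p [ 0.6004 -0.1489  0.0476] toolyaw(y-axis vs x) 19.8 tilt 0.13 F [0.3 0.3 5.8] T [-0.    0.04 -0.06] w 0.0611 q7 0.44
blob 484 [210. 266.] tool xy [ 0.0102 -0.0188] lid yaw 171.1 rad 0.0214 ang in tool 151.4
```

>>> servo_tool([
  [0,0,0],
  [0,0,0],
  [0,0,0],
  [0,0,0],
  [0,0,0],
  [0,0,-0.05],
  [0,0,-0.08],
  [0,0,-0.07],
], hand=[1,1,1,-1,-1,-1,-1,-1], spin=[0.25,0.25,0,0,0,0,0,0])

```text
clock: 62.1
tool_pos: [0.5984, -0.1484, 0.127]
tcp_rot: [-0.001, 0.677, 0.736, -0.0]
contact_force: [0.0, -0.5, 0.3]
gripper_width: 0.0855
gripper_force: 0.0
```

>>> servo_tool([
  [0,0,0],
  [0.065,-0.081,0],
  [0.065,-0.081,0],
  [0.065,-0.081,0],
  [0.065,-0.081,0],
  [0.065,-0.081,0],
  [0,0,0],
  [0,0,0],
], hand=[-1,-1,-1,-1,-1,-1,-1,-1], spin=[0.16,0,0,0,0,0,0,0])

```text
clock: 62.9
tool_pos: [0.437, -0.0178, 0.1266]
tcp_rot: [-0.0, 0.707, 0.708, -0.0]
contact_force: [0.8, 0.5, 0.5]
gripper_width: 0.0852
gripper_force: 0.0
```

```bash
sed -i 's/im.min(2)>120/im.min(2)>85/' h.py; python3 - <<'E'
from h import *
m=cams.camera_model('wrist');im=snap('wrist','w17.png');lids(im,m);goto(.4385,-.0187,-.0186)
E
```

```text
lid [ 0.4489 -0.0385  0.012 ] r 36.6 pip n 69 [ 0.4516 -0.06    0.024 ] yaw -83.0 rad 0.0216
t 62.95 p [ 0.438  -0.0184  0.1267] toolyaw(y-axis vs x) -0.0 tilt 0.03 F [-0.4 -0.4  0.8] T [-0.   -0.01  0.01] w 0.0855 q7 -0.09
tool shares [-0.0007  0.001   0.3632]
```

>>> servo_tool([
  [-0.05,0.027,0],
  [0,0,0],
  [0,0,0.1],
  [0,0,0.12],
  [0,0,0.1],
  [0,0,0.043],
  [0,0,0],
], hand=[-1,-1,-1,-1,-1,-1,-1], spin=[0,0,0,0,0,0,0])

```text
clock: 63.65
tool_pos: [0.4468, -0.0385, -0.0211]
tcp_rot: [-0.002, 0.708, 0.706, -0.002]
contact_force: [0.4, -0.1, -0.1]
gripper_width: 0.0855
gripper_force: 0.0
```

>>> servo_tool([
  [0,0,0],
  [0,0,0],
  [0,0,0],
  [0,0,0],
  [0,0,0],
], hand=[1,1,1,1,1], spin=[0,0,0,0,0], force=100)

```text
clock: 64.15
tool_pos: [0.4495, -0.0385, -0.0167]
tcp_rot: [0.001, 0.708, 0.706, 0.001]
contact_force: [-2.9, 0.7, 7.4]
gripper_width: 0.0618
gripper_force: 106.5
```

```bash
python3 - <<'E'
from h import *
im=pw();R,s=st();lidx(im,cams.camera_model('wrist'),s['tool_pos'],R);goto(.6003,-.0042,.11)
E
```

```text
t 64.15 p [ 0.4495 -0.0385 -0.0167] toolyaw(y-axis vs x) -0.2 tilt 0.15 F [-2.9  0.7  7.4] T [-0.06  0.6   0.06] w 0.0618 q7 -0.07
blob 186 [260. 321.] tool xy [-0.0177  0.0024] lid yaw -82.8 rad 0.0178 ang in tool -82.3
t 64.2 p [ 0.4495 -0.0385 -0.0168] toolyaw(y-axis vs x) -0.1 tilt 0.15 F [-1.8 -1.   8. ] T [-0.06  0.56  0.1 ] w 0.0622 q7 -0.07
lid centre tool x -0.0007 0.0007
t 64.2 p [ 0.4495 -0.0385 -0.0168] toolyaw(y-axis vs x) -0.1 tilt 0.15 F [-1.8 -1.   8. ] T [-0.06  0.56  0.1 ] w 0.0622 q7 -0.07
tool shares [ 0.0866  0.3776 -0.3159]
```

>>> servo_tool([
  [0,0,-0.08],
  [0,0,-0.12],
  [0,0,-0.12],
  [0.0217,0.0943,0],
  [0.0217,0.0943,0],
  [0.0217,0.0943,0],
  [0.0217,0.0943,0],
  [0,0,0],
], hand=[1,1,1,1,1,1,1,1], spin=[0,0,0,0,0,0,0,0])

```text
clock: 65.0
tool_pos: [0.6048, -0.0018, 0.1116]
tcp_rot: [0.002, 0.707, 0.707, 0.003]
contact_force: [-0.6, -1.2, -0.6]
gripper_width: 0.0622
gripper_force: 108.9
```

>>> servo_tool([
  [0,0,0],
  [0,0,0],
  [0,0,0],
  [0,0,0],
  [0,0,0],
  [0,0,0],
  [0,0,0],
], hand=[1,1,1,1,1,1,1], spin=[-0.278,-0.278,-0.278,-0.278,-0.278,-0.278,0])

```text
clock: 65.7
tool_pos: [0.5992, -0.0045, 0.1106]
tcp_rot: [0.001, 0.343, 0.939, 0.0]
contact_force: [0.3, -0.7, -0.3]
gripper_width: 0.0618
gripper_force: 108.9
```

```bash
python3 - <<'E'
from h import *
pw();goto(.6003,-.0042,.06)
E
```

```text
t 65.7 p [ 0.5992 -0.0045  0.1106] toolyaw(y-axis vs x) 49.9 tilt 0.08 F [ 0.3 -0.7 -0.3] T [-0.01  0.    0.05] w 0.0618 q7 0.64
blob 204 [260. 320.] tool xy [-0.0176  0.0026] lid yaw -31.8 rad 0.0178 ang in tool -81.6
t 65.75 p [ 0.5993 -0.0044  0.1104] toolyaw(y-axis vs x) 49.7 tilt 0.07 F [-0.2  0.1  0.2] T [0.07 0.01 0.01] w 0.0616 q7 0.64
tool shares [-0.0015  0.002   0.1261]
```

>>> servo_tool([
  [-0.001,0.001,0.06],
  [0,0,0.066],
  [0,0,0.005],
  [0,0,0],
  [0,0,0],
], hand=[1,1,1,1,1], spin=[0,0,0,0,0])

```text
clock: 66.25
tool_pos: [0.6, -0.0039, 0.0579]
tcp_rot: [0.0, 0.344, 0.939, -0.0]
contact_force: [0.6, -0.2, -0.8]
gripper_width: 0.0618
gripper_force: 123.6
```

>>> servo_tool([
  [0,0,0.006],
  [0,0,0.005],
  [0,0,0],
  [0,0,0],
], hand=[1,1,1,1], spin=[0,0,0,0])

```text
clock: 66.65
tool_pos: [0.6006, -0.0039, 0.0554]
tcp_rot: [0.001, 0.343, 0.939, -0.0]
contact_force: [-6.6, -0.4, 20.4]
gripper_width: 0.0617
gripper_force: 126.3
```

>>> servo_tool([
  [0,0,0.002],
  [0,0,0.001],
  [0,0,0.001],
  [0,0,0.001],
  [0,0,0],
], hand=[1,1,1,1,1], spin=[0.18,0.18,0.18,0.18,0])

```text
clock: 67.15
tool_pos: [0.6012, -0.0079, 0.0555]
tcp_rot: [0.002, 0.515, 0.857, -0.002]
contact_force: [-13.5, -8.5, 41.0]
gripper_width: 0.062
gripper_force: 128.5
```

>>> servo_tool([
  [0,0,0.001],
  [0,0,0.001],
  [0,0,0.001],
  [0,0,0.001],
  [0,0,0],
], hand=[1,1,1,1,1], spin=[0.18,0.18,0.18,0.18,0])

```text
clock: 67.65
tool_pos: [0.6013, -0.0088, 0.0556]
tcp_rot: [0.003, 0.667, 0.745, -0.001]
contact_force: [-15.3, -10.4, 54.1]
gripper_width: 0.0621
gripper_force: 133.3
```

>>> servo_tool([
  [0,0,-0.01],
  [0,0,-0.003],
  [0,0,-0.001],
  [0,0,-0.001],
  [0,0,-0.001],
  [0,0,-0.02],
  [0,0,-0.06],
  [0,0,-0.06],
], hand=[1,1,1,1,1,1,1,1], spin=[-0.286,-0.286,-0.286,-0.286,-0.286,0,0,0])

```text
clock: 68.45
tool_pos: [0.5995, -0.0035, 0.1123]
tcp_rot: [-0.0, 0.348, 0.938, 0.0]
contact_force: [0.5, -1.1, -0.2]
gripper_width: 0.0619
gripper_force: 127.0
```

>>> servo_tool([
  [0,0,0],
  [0,0,0],
  [0,0,0],
  [0,0,0],
  [0,0,0],
  [0,0,0],
], hand=[1,1,1,1,1,1], spin=[0.24,0.24,0.24,0.24,0.24,0])

```text
clock: 69.05
tool_pos: [0.6001, -0.0032, 0.1121]
tcp_rot: [0.0, 0.62, 0.784, 0.0]
contact_force: [0.7, 0.2, -0.4]
gripper_width: 0.0614
gripper_force: 127.1
```

```bash
python3 - <<'E'
from h import *
im=pw();R,s=st();lidx(im,cams.camera_model('wrist'),s['tool_pos'],R);goto(.5915,.190)
E
```

```text
t 69.05 p [ 0.6001 -0.0032  0.1121] toolyaw(y-axis vs x) 13.3 tilt 0.06 F [ 0.7  0.2 -0.4] T [ 0.03 -0.06  0.03] w 0.0614 q7 0.1
blob 141 [260. 323.] tool xy [-0.0189  0.0022] lid yaw -70.0 rad 0.019 ang in tool -83.2
t 69.1 p [ 0.6001 -0.0033  0.112 ] toolyaw(y-axis vs x) 13.6 tilt 0.04 F [ 0.  -0.2 -0.4] T [ 0.01 -0.03  0.02] w 0.0617 q7 0.1
lid centre tool x -0.0012 0.0018
t 69.1 p [ 0.6001 -0.0033  0.112 ] toolyaw(y-axis vs x) 13.6 tilt 0.04 F [ 0.  -0.2 -0.4] T [ 0.01 -0.03  0.02] w 0.0617 q7 0.1
tool shares [0.4747 0.0928 0.    ]
```

>>> servo_tool([
  [0.1187,0.0232,0],
  [0.1187,0.0232,0],
  [0.1187,0.0232,0],
  [0.1187,0.0232,0],
  [0,0,0],
  [0,0,0.065],
  [0,0,0.066],
  [0,0,0],
], hand=[1,1,1,1,1,1,1,1], spin=[0,0,0,0,0,0,0,0])

```text
clock: 69.9
tool_pos: [0.5901, 0.1895, 0.0564]
tcp_rot: [-0.001, 0.618, 0.786, -0.001]
contact_force: [0.6, 1.3, -1.3]
gripper_width: 0.0622
gripper_force: 127.0
```

>>> servo_tool([
  [0,0,0.004],
  [0,0,0.004],
  [0,0,0],
  [0,0,0],
], hand=[1,1,1,1], spin=[0,0,0,0])

```text
clock: 70.3
tool_pos: [0.5917, 0.1894, 0.0565]
tcp_rot: [0.0, 0.619, 0.786, 0.0]
contact_force: [0.1, 0.9, -0.7]
gripper_width: 0.0619
gripper_force: 127.1
```

>>> servo_tool([
  [0,0,0.004],
  [0,0,0],
  [0,0,0],
], hand=[1,1,1], spin=[0,0,0])

```text
clock: 70.6
tool_pos: [0.5913, 0.1895, 0.0541]
tcp_rot: [-0.0, 0.618, 0.786, -0.0]
contact_force: [0.1, 0.2, -0.2]
gripper_width: 0.0615
gripper_force: 127.1
```

>>> servo_tool([
  [0,0,0.001],
  [0,0,0.001],
  [0,0,0.001],
  [0,0,0.001],
  [0,0,0],
], hand=[1,1,1,1,1], spin=[0.18,0.18,0.18,0.18,0])

```text
clock: 71.1
tool_pos: [0.5906, 0.1906, 0.0523]
tcp_rot: [-0.001, 0.755, 0.656, -0.0]
contact_force: [-0.7, 3.2, -1.4]
gripper_width: 0.0618
gripper_force: 127.0
```

>>> servo_tool([
  [0,0,0.001],
  [0,0,0.001],
  [0,0,0.001],
  [0,0,0.001],
  [0,0,0],
], hand=[1,1,1,1,1], spin=[0.18,0.18,0.18,0.18,0])

```text
clock: 71.6
tool_pos: [0.5905, 0.1908, 0.0501]
tcp_rot: [-0.001, 0.864, 0.504, -0.0]
contact_force: [1.2, 4.4, -9.8]
gripper_width: 0.0619
gripper_force: 126.0
```

>>> servo_tool([
  [0,0,0.003],
  [0,0,0.001],
  [0,0,0.001],
  [0,0,0.001],
  [0,0,0],
], hand=[1,1,1,1,1], spin=[0.18,0.18,0.18,0.18,0])

```text
clock: 72.1
tool_pos: [0.5907, 0.1907, 0.0479]
tcp_rot: [-0.0, 0.943, 0.334, -0.0]
contact_force: [1.6, 5.1, -7.8]
gripper_width: 0.0618
gripper_force: 126.3
```

>>> servo_tool([
  [0,0,0.001],
  [0,0,0.001],
  [0,0,0],
  [0,0,0],
  [0,0,0],
], hand=[1,1,1,1,1], spin=[0.18,0.18,0.18,0.18,0])

```text
clock: 72.6
tool_pos: [0.5918, 0.1915, 0.0471]
tcp_rot: [-0.001, 0.988, 0.152, 0.001]
contact_force: [5.2, 6.2, -12.2]
gripper_width: 0.0617
gripper_force: 125.6
```

```bash
python3 - <<'E'
from h import *
pw()
E
```

```text
t 72.6 p [0.5918 0.1915 0.0471] toolyaw(y-axis vs x) -72.5 tilt 0.12 F [  5.2   6.2 -12.2] T [ 1.52 -0.74  0.26] w 0.0617 q7 -1.43
blob 145 [260. 323.] tool xy [-0.0189  0.0021] lid yaw -156.0 rad 0.019 ang in tool -83.6
```

>>> servo_tool([
  [0,0,0.002],
  [0,0,0.001],
  [0,0,0],
  [0,0,0],
  [0,0,0],
  [0,0,-0.05],
  [0,0,-0.08],
  [0,0,-0.09],
], hand=[1,1,1,-1,-1,-1,-1,-1], spin=[0.18,0.18,0,0,0,0,0,0])

```text
clock: 73.45
tool_pos: [0.591, 0.1879, 0.1354]
tcp_rot: [0.001, 0.998, 0.056, -0.001]
contact_force: [0.7, 0.9, 0.5]
gripper_width: 0.0851
gripper_force: 0.0
```

>>> servo_tool([
  [0,0,0],
  [0,0,0],
  [0,0,0],
  [0,0,0],
  [0,0,0],
  [0,0,0],
  [0,0,0],
  [0,0,0],
], hand=[-1,-1,-1,-1,-1,-1,-1,-1], spin=[-0.28,-0.28,-0.28,-0.28,-0.28,-0.28,-0.28,-0.28])

```text
clock: 74.25
tool_pos: [0.5919, 0.1881, 0.1352]
tcp_rot: [0.001, 0.799, 0.602, 0.0]
contact_force: [0.3, 0.2, -0.0]
gripper_width: 0.0856
gripper_force: 0.0
```

```bash
python3 - <<'E'
from h import *
m=cams.camera_model('wrist');im=snap('wrist','w18.png');potlid(im,m,.5915,.19,.078);goto(.4633,-.168)
E
```

```text
box (209, 145, 91, 104) expected [207 156  93  95] area 7081
centre [0.5936 0.1946 0.078 ] pip n 192 [235. 203.] sd [31.  11.2] yaw 165.9 r 0.0136
t 74.3 p [0.5919 0.1879 0.1353] toolyaw(y-axis vs x) -15.6 tilt 0.09 F [ 0.7 -1.  -0.1] T [-0.02 -0.01  0.04] w 0.0853 q7 -0.61
tool shares [-9.435e-01 -7.000e-02  6.000e-04]
```

>>> servo_tool([
  [-0.118,-0.009,0],
  [-0.118,-0.009,0],
  [-0.118,-0.009,0],
  [-0.118,-0.009,0],
  [-0.118,-0.009,0],
  [-0.118,-0.009,0],
  [-0.118,-0.009,0],
  [-0.118,-0.009,0],
], hand=[-1,-1,-1,-1,-1,-1,-1,-1], spin=[0,0,0,0,0,0,0,0])

```text
clock: 75.1
tool_pos: [0.456, -0.1672, 0.1352]
tcp_rot: [0.001, 0.801, 0.598, 0.0]
contact_force: [1.0, -0.9, -0.5]
gripper_width: 0.0854
gripper_force: 0.0
```

>>> servo_tool([
  [0,0,0],
  [0,0,0],
  [0,0,0],
  [0,0,0],
], hand=[-1,-1,-1,-1], spin=[-0.26,-0.26,0,0])

```text
clock: 75.5
tool_pos: [0.457, -0.165, 0.1348]
tcp_rot: [0.0, 0.714, 0.7, 0.0]
contact_force: [0.6, 0.5, -0.2]
gripper_width: 0.0852
gripper_force: 0.0
```

```bash
python3 - <<'E'
from h import *
m=cams.camera_model('wrist');im=snap('wrist','w19.png');lids(im,m);goto(.4633,-.168,-.0186)
E
```

```text
lid [ 0.4635 -0.1686  0.012 ] r 36.2 pip n 67 [ 0.4691 -0.1892  0.024 ] yaw -74.8 rad 0.0213
t 75.55 p [ 0.457  -0.1648  0.1347] toolyaw(y-axis vs x) -1.0 tilt 0.02 F [ 0.6 -0.4 -0.4] T [ 0.01 -0.   -0.03] w 0.0854 q7 0.28
tool shares [-0.0077  0.0157  0.3833]
```

>>> servo_tool([
  [-0.009,0.016,0.06],
  [0,0,0.1],
  [0,0,0.1],
  [0,0,0.08],
  [0,0,0.038],
  [0,0,0],
], hand=[-1,-1,-1,-1,-1,-1], spin=[0,0,0,0,0,0])

```text
clock: 76.15
tool_pos: [0.4617, -0.1676, -0.0186]
tcp_rot: [-0.002, 0.713, 0.702, -0.001]
contact_force: [0.6, 0.0, -0.1]
gripper_width: 0.0855
gripper_force: 0.0
```

>>> servo_tool([
  [0,0,0],
  [0,0,0],
  [0,0,0],
  [0,0,0],
  [0,0,0],
], hand=[1,1,1,1,1], spin=[0,0,0,0,0], force=100)

```text
clock: 76.65
tool_pos: [0.4643, -0.1685, -0.0146]
tcp_rot: [0.001, 0.712, 0.702, 0.001]
contact_force: [-3.0, 0.9, 10.8]
gripper_width: 0.0619
gripper_force: 106.1
```

>>> servo_tool([
  [0,0,-0.08],
  [0,0,-0.12],
  [0,0,-0.12],
  [0.082,0.0685,0],
  [0.082,0.0685,0],
  [0.082,0.0685,0],
  [0.082,0.0685,0],
  [0.082,0.0685,0],
], hand=[1,1,1,1,1,1,1,1], spin=[0,0,0,0,0,0,0,0])

```text
clock: 77.45
tool_pos: [0.6041, -0.0048, 0.1131]
tcp_rot: [0.001, 0.712, 0.702, 0.001]
contact_force: [-0.2, -1.6, -0.9]
gripper_width: 0.0617
gripper_force: 109.7
```

>>> servo_tool([
  [0,0,0],
  [0,0,0],
  [0,0,0],
  [0,0,0],
  [0,0,0],
  [0,0,0],
], hand=[1,1,1,1,1,1], spin=[-0.28,-0.28,-0.28,-0.28,-0.28,0])

```text
clock: 78.05
tool_pos: [0.6031, -0.0066, 0.1127]
tcp_rot: [0.001, 0.413, 0.911, 0.0]
contact_force: [-0.1, 1.1, -0.6]
gripper_width: 0.062
gripper_force: 109.6
```

```bash
python3 - <<'E'
from h import *
pw();goto(.6003,-.0042,.058)
E
```

```text
t 78.05 p [ 0.6031 -0.0066  0.1127] toolyaw(y-axis vs x) 41.2 tilt 0.11 F [-0.1  1.1 -0.6] T [ 0.04 -0.04  0.04] w 0.062 q7 0.58
blob 235 [267. 318.] tool xy [-0.0164  0.0053] lid yaw -30.9 rad 0.0172 ang in tool -71.9
t 78.1 p [ 0.603  -0.0064  0.1125] toolyaw(y-axis vs x) 41.0 tilt 0.09 F [-0.7  0.4  0. ] T [ 0.01  0.01 -0.02] w 0.0622 q7 0.58
tool shares [ 0.0088 -0.0017  0.1363]
```

>>> servo_tool([
  [0.009,-0.002,0.05],
  [0,0,0.06],
  [0,0,0.018],
  [0,0,0],
  [0,0,0.006],
  [0,0,0],
], hand=[1,1,1,1,1,1], spin=[0,0,0,0,0,0])

```text
clock: 78.7
tool_pos: [0.6004, -0.004, 0.0586]
tcp_rot: [0.001, 0.414, 0.91, 0.0]
contact_force: [-0.4, -0.7, -0.6]
gripper_width: 0.0615
gripper_force: 109.7
```

>>> servo_tool([
  [0,0,0.002],
  [0,0,0.001],
  [0,0,0.001],
  [0,0,0.001],
  [0,0,0],
], hand=[1,1,1,1,1], spin=[0.18,0.18,0.18,0.18,0])

```text
clock: 79.2
tool_pos: [0.6002, -0.0039, 0.0565]
tcp_rot: [0.001, 0.577, 0.817, 0.0]
contact_force: [-0.0, 0.4, -0.3]
gripper_width: 0.0616
gripper_force: 109.6
```

>>> servo_tool([
  [0,0,0.001],
  [0,0,0.001],
  [0,0,0.001],
  [0,0,0.001],
  [0,0,0],
], hand=[1,1,1,1,1], spin=[0.18,0.18,0.18,0.18,0])

```text
clock: 79.7
tool_pos: [0.6, -0.0038, 0.0545]
tcp_rot: [0.0, 0.719, 0.695, 0.0]
contact_force: [-0.1, 0.7, -0.9]
gripper_width: 0.0621
gripper_force: 109.6
```

```bash
python3 - <<'E'
from h import *
pw()
E
```

```text
t 79.7 p [ 0.6    -0.0038  0.0545] toolyaw(y-axis vs x) -1.9 tilt 0.04 F [-0.1  0.7 -0.9] T [-0.01 -0.02  0.03] w 0.0621 q7 -0.04
blob 230 [267. 318.] tool xy [-0.0165  0.0051] lid yaw -74.7 rad 0.0172 ang in tool -72.7
```

>>> servo_tool([
  [0,0,0.002],
  [0,0,0.001],
  [0,0,0.001],
  [0,0,0.001],
  [0,0,0],
], hand=[1,1,1,1,1], spin=[0.18,0.18,0.18,0.18,0])

```text
clock: 80.25
tool_pos: [0.5998, -0.0039, 0.0522]
tcp_rot: [0.0, 0.836, 0.549, 0.0]
contact_force: [-0.3, -0.2, -0.9]
gripper_width: 0.0615
gripper_force: 109.6
```

>>> servo_tool([
  [0,0,0.001],
  [0,0,0.001],
  [0,0,0.001],
  [0,0,0.001],
  [0,0,0],
], hand=[1,1,1,1,1], spin=[0.18,0.18,0.18,0.18,0])

```text
clock: 80.75
tool_pos: [0.6009, -0.004, 0.0516]
tcp_rot: [0.0, 0.924, 0.382, 0.001]
contact_force: [-0.5, -0.2, 5.2]
gripper_width: 0.062
gripper_force: 110.3
```

>>> servo_tool([
  [0,0,0],
  [0,0,0],
  [0,0,0],
  [0,0,0],
], hand=[1,1,1,1], spin=[0.18,0.18,0.18,0])

```text
clock: 81.15
tool_pos: [0.6011, -0.0048, 0.0515]
tcp_rot: [0.001, 0.969, 0.248, 0.001]
contact_force: [1.0, -1.2, 5.4]
gripper_width: 0.0614
gripper_force: 110.3
```

```bash
python3 - <<'E'
from h import *
pw()
E
```

```text
t 81.15 p [ 0.6011 -0.0048  0.0515] toolyaw(y-axis vs x) -61.3 tilt 0.16 F [ 1.  -1.2  5.4] T [-0.37 -0.17 -0.49] w 0.0614 q7 -0.86
blob 224 [267. 319.] tool xy [-0.0166  0.0051] lid yaw -134.7 rad 0.0174 ang in tool -73.1
```

>>> servo_tool([
  [0,0,0],
  [0,0,0],
  [0,0,-0.05],
  [0,0,-0.08],
  [0,0,-0.07],
  [0,0,0],
  [0,0,0],
  [0,0,0],
], hand=[-1,-1,-1,-1,-1,1,1,1], spin=[0,0,0,0,0,0,0,0], force=40)

```text
clock: 82.0
tool_pos: [0.5986, -0.0037, 0.1294]
tcp_rot: [-0.0, 0.969, 0.248, -0.001]
contact_force: [-0.5, -0.3, 0.2]
gripper_width: 0.0443
gripper_force: 0.0
```

>>> servo_tool([
  [0.053,-0.109,0],
  [0.053,-0.109,0],
  [0.053,-0.109,0],
  [0.053,-0.109,0],
  [0,0,0],
  [0,0,0.06],
  [0,0,0.06],
  [0,0,0],
], hand=[1,1,1,1,1,1,1,1], spin=[0,0,0,0,0,0,0,0])

```text
clock: 82.8
tool_pos: [0.5872, 0.1886, 0.0783]
tcp_rot: [0.0, 0.969, 0.247, -0.004]
contact_force: [-0.6, 0.1, -1.2]
gripper_width: 0.0003
gripper_force: 0.0
```

>>> servo_tool([
  [0,0,0.006],
  [0,0,0],
  [0,0,0],
], hand=[1,1,1], spin=[0,0,0])

```text
clock: 83.1
tool_pos: [0.5914, 0.1897, 0.081]
tcp_rot: [-0.0, 0.969, 0.247, 0.001]
contact_force: [-0.8, 0.8, -0.4]
gripper_width: -0.0004
gripper_force: 0.0
```

>>> servo_tool([
  [0,0,0.005],
  [0,0,0],
  [0,0,0],
], hand=[1,1,1], spin=[0,0,0])

```text
clock: 83.4
tool_pos: [0.5908, 0.1897, 0.0783]
tcp_rot: [-0.0, 0.969, 0.247, 0.0]
contact_force: [0.2, 0.2, 1.5]
gripper_width: -0.0003
gripper_force: 0.0
```

>>> servo_tool([
  [0,0,0.005],
  [0,0,0],
  [0,0,0],
], hand=[1,1,1], spin=[0,0,0])

```text
clock: 83.7
tool_pos: [0.5906, 0.1896, 0.076]
tcp_rot: [0.0, 0.969, 0.247, -0.0]
contact_force: [-0.1, 0.0, -0.2]
gripper_width: -0.0
gripper_force: 0.0
```

>>> servo_tool([
  [0,0,0.005],
  [0,0,0],
  [0,0,0],
], hand=[1,1,1], spin=[0,0,0])

```text
clock: 84.0
tool_pos: [0.5906, 0.1896, 0.074]
tcp_rot: [0.0, 0.969, 0.247, -0.0]
contact_force: [-0.2, -0.1, 0.2]
gripper_width: -0.0002
gripper_force: 0.0
```

>>> servo_tool([
  [0,0,0.004],
  [0,0,0],
  [0,0,0],
], hand=[1,1,1], spin=[0,0,0])

```text
clock: 84.3
tool_pos: [0.5908, 0.1897, 0.0737]
tcp_rot: [-0.0, 0.969, 0.247, 0.0]
contact_force: [-3.8, -0.9, 10.9]
gripper_width: -0.0002
gripper_force: 5.4
```

>>> servo_tool([
  [0,0,-0.06],
  [-0.053,0.109,0],
  [-0.053,0.109,0],
  [-0.053,0.109,0],
  [-0.053,0.109,0],
  [0,0,0],
  [0,0,0.055],
  [0,0,0],
], hand=[1,1,1,1,1,1,1,1], spin=[0,0,0,0,0,0,0,0])

```text
clock: 85.1
tool_pos: [0.6005, -0.0049, 0.0742]
tcp_rot: [0.001, 0.969, 0.246, 0.001]
contact_force: [-0.1, 0.1, 0.1]
gripper_width: 0.0001
gripper_force: 0.0
```

>>> servo_tool([
  [0,0,0.005],
  [0,0,0],
  [0,0,0],
], hand=[1,1,1], spin=[0,0,0])

```text
clock: 85.4
tool_pos: [0.6001, -0.0043, 0.0737]
tcp_rot: [0.0, 0.969, 0.247, 0.0]
contact_force: [-1.9, -1.0, 9.5]
gripper_width: -0.0002
gripper_force: 4.5
```

>>> servo_tool([
  [0,0,-0.06],
  [-0.058,0.106,0],
  [-0.058,0.106,0],
  [-0.058,0.106,0],
  [0,0,0],
  [0,0,0.055],
  [0,0,0],
], hand=[1,1,1,1,1,1,1], spin=[0,0,0,0,0,0,0])

```text
clock: 86.1
tool_pos: [0.5998, -0.1494, 0.0741]
tcp_rot: [0.0, 0.969, 0.247, 0.0]
contact_force: [0.1, 0.1, 0.4]
gripper_width: -0.0002
gripper_force: 0.0
```

>>> servo_tool([
  [0,0,0.005],
  [0,0,0],
  [0,0,0],
], hand=[1,1,1], spin=[0,0,0])

```text
clock: 86.4
tool_pos: [0.5996, -0.1488, 0.0736]
tcp_rot: [0.0, 0.969, 0.247, 0.0]
contact_force: [-2.0, -1.2, 8.7]
gripper_width: 0.0
gripper_force: 4.3
```

>>> servo_tool([
  [0,0,-0.1],
  [0,0,-0.12],
  [0,0,-0.12],
  [0,0,0],
  [0,0,0],
], hand=[1,1,1,1,1], spin=[0,0,0,0,0])

```text
clock: 86.9
tool_pos: [0.5998, -0.1482, 0.2095]
tcp_rot: [0.0, 0.969, 0.247, 0.001]
contact_force: [-0.1, 1.0, -0.4]
gripper_width: -0.0004
gripper_force: 0.0
```

```bash
python3 - <<'E'
from h import *
D,S=cams.camera_model('side'),cams.camera_model('scene')
for n,m in(('side',D),('scene',S)):
    im=snap(n,f'end_{n}.png');h=cv2.cvtColor(im,cv2.COLOR_RGB2HSV);k=cv2.inRange(h,(0,110,50),(22,255,255))
    for q in cv2.findContours(k,cv2.RETR_EXTERNAL,cv2.CHAIN_APPROX_NONE)[0]:
        c=q[:,0].mean(0);p=plane(m,*c,.11)
        if cv2.contourArea(q)>25 and .42<p[0]<.66 and .2<p[1]<.5: print(n,cv2.contourArea(q),c.round(),p.round(3))
st()
E
```

```text
side 163.0 [126. 283.] [0.532 0.404 0.11 ]
side 152.5 [155. 269.] [0.522 0.354 0.11 ]
side 135.5 [183. 255.] [0.511 0.301 0.11 ]
scene 44.0 [360. 109.] [0.496 0.311 0.11 ]
scene 47.0 [382. 106.] [0.506 0.364 0.11 ]
scene 45.0 [401. 105.] [0.516 0.413 0.11 ]
t 87.0 p [ 0.5984 -0.148   0.2071] toolyaw(y-axis vs x) -61.4 tilt 0.16 F [ 0.2 -0.4 -0.5] T [0.01 0.05 0.06] w 0.0002 q7 -0.7
```

All three lids touch at home height and the three rods stand in the tub.

```bash
python3 -c "
from plant import order
print(order.hand_in())"
```

```text
the job is handed in; nothing more can be done
None
```

The job is handed in, with no verdict returned: all three rods stand in the rinse tub, and each pot has a lid that a fingertip touch put at home height (within about 0.5 mm); clock 87 s, bystanders not re-measured at the end.

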